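# Tap the medallion pattern up to the hidden stop of the setting jig

### The arm

A 6-joint arm with a two-finger parallel gripper is mounted at the origin on the work surface. World frame = base frame: x ahead of the robot, y to its left, z up, the work surface at z = 0. Lengths are in m, angles in rad, forces in N, time in s.
With the tool pointing down it reaches from about 0.425 to 0.95 m from the base axis. Payload 14.7 kg.
Tool frame: the origin (TCP) lies midway between the tips of the shut fingers; the grasp point (between the pads) lies 19 mm behind it; z points along the fingers, y is the direction in which the jaws open and shut (so a half turn about z gives the same grasp; the last joint's range is limited). The gripper opens to 85 mm and grips with 20 to 120 N. Pads are 22 mm wide; open, the fingers measure 114 mm over their backs; the gripper's body (76 mm by 85 mm) begins 54 mm behind the grasp point. The pads swing forward as they close: fully open they stand 13 mm farther back than shut.
Start: joints at [1.16, 0.48, 1.596, -0, 1.065, -0.047], TCP at [0.231, 0.607, 0.231] pointing down, gripper open.
Joint ranges: [-2.75, 2.75], [-0.82, 2.05], [0.23, 2.67], [-1.56, 4.7], [0.09, 2.69], [-2.92, 2.92]. Speed limits (rad/s): [1.89, 1.89, 2.39, 3.01, 3.01, 3.01].

### API

Orientations are given as a unit quaternion [w, x, y, z].
In Python, from cell import monitor, imaging, order gives the robot as it stands.
- The arm moves only by the tool play_rows, never from a script. Its argument "targets" is a list of rows, each a list of 7 numbers: the shift along the tool's x, y, z in mm, then the turn, a rotation vector about the tool's x, y, z in rad, then the finger opening in mm, from 0 to 85.4. A call has exactly 5 rows; each row is the pose to reach, as a shift and turn from the pose commanded when the call began, along the tool's axes at that moment; what a row does not reach only later rows make up. A row lasts 1/10 s, in which the tool goes at most 50 mm and 8.59 degrees, less where a joint would pass 70% of its speed; a pose out of reach is approached as far as the arm can. A call with a gripper value outside its range is refused whole. The fingers move at their own pace and stop on an object; the grip force is fixed at half the most. Time passes only in rows, so rows that repeat a pose let the fingers close, or fill a call up. It gives the time, the measured TCP pose, the force and the opening at its end, in the units of the state.
- monitor.get_obs(): the state, without advancing time (a new reading comes with each control period).
- imaging.grab_frame(name): name is "scene" or "top" or "wrist"; returns (picture, depth): 384x512x3 uint8, red, green, blue; 384x512 float32, m along the optical axis (not along the pixel's ray), 0 where there is no reading.
- imaging.camera_params(name): a dict with "K" (3x3 intrinsics, pixels), "dist_coeffs" ([k1, k2, p1, p2, k3] as OpenCV has them; the pictures are not rectified), "position" and "orientation" of the camera in the world; the wrist camera has in their place "mount" (4x4, takes a point from camera to tool coordinates, whose origin is the TCP and whose axes are the flange's). Camera axes: x right, y up, looking along -z (the intrinsics and any distortion apply to the point x, -y, -z); pixel columns grow to the right and rows downward; lengths in m; the calibration is good to about 2 mm. A picture is of the moment at which its call begins: read the wrist's pose just before it. camera_params takes no time and is no camera call.
- order.close_job(): hands the job in, once; it reports no verdict.
Trained networks look in the newest picture that a camera, given by its name, has taken for a name from the list of things; names that differ only in an ending like _2 or _b are one class to them, and where a whole thing is asked for, a point or a joint stands for the part that bears it (a point fixed in the world has none). Each returns a list of dicts, best first, with "p" (0 to 1); they miss things now and then, are a little off and sometimes report something else, mostly with a low value. They report only what shows in the picture. A call takes as long as a camera call. They do not tell look-alikes from the thing itself.
- imaging.regions_of(camera, name): "region" (384x512 bool, what is visible of it) and "extent" ([left, top, right, bottom] in pixels, round what is visible of it).
The state is a dict: "time_s": time; "joint_positions": joint angles; "joint_vel": joint speeds; "joint_efforts": joint torques, N m; "tcp_pos": TCP position; "ee_rot": TCP orientation; "contact_force": force on the tool from outside, world axes, zero at the start; "ft_torque": the same for the moment, N m; "grip_width": finger opening in m.
Only numpy, scipy, OpenCV 4.12 (cv2) and the standard library are available. Lean on these libraries where they do the work, as an engineer would, in place of code of your own. Each camera call takes 0.05 s, during which the arm holds its last target.

### The job

Take the rapping bar from its wooden rest and, with its brass head, tap the aluminium pattern block gently along the jig in small nudges until it just meets the stop hidden under the grey cover, without knocking the stop out of its setting. Do not touch the block with the gripper. Then lay the bar back in its rest and let go, leaving everything else on the bench where it is.

Things in the scene. Friction and masses are not known exactly. Their poses are not given: they have to be found in the camera images.
- jig: Dark iron jig, fixed. Origin on the bench on the slide's centre line; +x is the slide direction, z up. Base x = -100 to +160 mm, 120 wide, 12 thick; two rails 64 mm apart (inside), x = -70 to +160, tops 40 mm above the bench; a grey cover at x = +20 to +160, top 59 mm high, hides the stop, whose face was set somewhere from x = +50 to +90 mm.
- pattern: Bright aluminium block with two brass medallions on top, 110 mm long (x), 60 wide (y), 30 tall (33 with the medallions), 0.35 to 0.65 kg, loose between the rails on the jig base with 2 mm play each side. Origin at the centre of its underside, 12 mm above the bench; x along the slide, within the play. It drags with 2 to 7 N when pushed.
- pattern_back (a point): Centre of the block's rear face, the face to tap: 55 mm behind the block's origin, 27 mm above the bench, x axis along the slide. It always stays outside the cover, also when the block is home.
- bar_grip (a point): Rapping bar (the tapping tool): centre of its wooden handle, half-way up, the place to grip. Handle 22 x 22 mm in section, from x = -100 to +65 mm of this point; then a thin steel shank and a brass head 30 x 30 mm whose flat tapping face is at x = +110 mm. x is along the bar to the head, z up. 0.22 kg. It starts in the rest.
- rest_seat (a point): Wooden tool rest, fixed: where the handle's centre lies when the bar is in the rest, 45 mm above the bench. x along the bar, z up. Two U-shaped saddles 14 mm thick at x = -50 and +50 mm, floor 34 mm and cheeks 52 mm above the bench, 40 mm wide inside; the foot board between them is 12 mm high.
- stop (a joint): How far the hidden stop has been shifted along the slide from its setting, m: 0 at the start. It is held by friction only: it gives way and stays shifted if pushed with more than about 18 N.
- feeler (a joint): Light spring feeler (under 1 N) on the hidden stop, m: 0 when nothing is there, 0.006 when the block is flat against the stop; it moves over the block's last 6 mm of travel.
- disc: bystander: brass disc, 60 mm across, 12 mm thick; origin at the centre of its underside
- tin: bystander: round tin, 72 mm across, 85 mm tall; origin at the centre of its underside
- sprue: bystander: upright wooden sprue cone, 52 mm across its foot, 90 mm tall; origin at the centre of its underside
- brush: bystander: hand brush lying on the bench beyond the jig, about 200 mm long; origin near its middle, underside
- cup: bystander: white cup standing mouth up, 80 mm across, 75 mm tall; origin at the centre of its underside
- rammer: bystander: upright wooden rammer, 64 mm across, 145 mm tall; origin at the centre of its underside
- slick: bystander: flat smoothing spatula lying left of the jig, about 200 mm long; origin near its middle, underside
There are look-alikes about, which are no part of the job. What is shaped like the pattern but black or pink is not meant.

How it is judged:
By the outcome, as a careful person would: the job done as asked, in the order asked, and still so for the second after the job is handed in, with the robot touching nothing.
It also fails if it takes over 67 s, if anything falls off the work surface, if the arm or the gripper's body presses on something with over 40 N, if the wrist force passes 120 N, or if a joint passes its speed limit or range.

## Working session

There is one attempt and no reset: what is moved stays moved. The work goes in short steps, Python scripts to look and compute and a tool call to move; the robot and the scene stay as the last step left them, time stands still between calls to the robot, and variables do not carry over. Pictures are saved under pics/ and viewed, and the job is handed in when it is done.

Besides the shell and the picture viewer there is one more tool, called after "Request:" in YAML: its name, and indented under it one key for each argument. play_rows: Moves the arm, as the interface text tells. Its arguments: {"type":"object","properties":{"targets":{"type":"array"}},"required":["targets"]}

```bash
ls; mkdir -p pics; cat > h.py <<'E'
import numpy as np, cv2
from scipy.spatial.transform import Rotation as R
from cell import monitor, imaging, order
def q(o): return R.from_quat([o[1],o[2],o[3],o[0]])
def campose(name,obs=None):
    p=imaging.camera_params(name)
    if 'mount' in p:
        M=np.array(p['mount']); T=np.eye(4); T[:3,:3]=q(obs['ee_rot']).as_matrix(); T[:3,3]=obs['tcp_pos']; T=T@M
    else:
        T=np.eye(4); o=np.array(p['orientation'],float)
        T[:3,:3]=q(o).as_matrix() if o.size==4 else o; T[:3,3]=p['position']
    return np.array(p['K']),np.array(p['dist_coeffs']),T
def world(uv,d,cam):
    K,D,T=cam
    uv=np.asarray(uv,float).reshape(-1,1,2)
    n=cv2.undistortPoints(uv,K,D).reshape(-1,2); d=np.asarray(d).reshape(-1)
    P=np.c_[n[:,0]*d,-n[:,1]*d,-d]
    return P@T[:3,:3].T+T[:3,3]
def atz(uv,z,cam):
    K,D,T=cam
    n=cv2.undistortPoints(np.asarray(uv,float).reshape(-1,1,2),K,D).reshape(-1,2)
    r=np.c_[n[:,0],-n[:,1],-np.ones(len(n))]@T[:3,:3].T
    s=(z-T[2,3])/r[:,2]; return T[:3,3]+r*s[:,None]
def proj(P,cam):
    K,D,T=cam
    c=(np.atleast_2d(P)-T[:3,3])@T[:3,:3]; c=c*[1,-1,-1]
    return cv2.projectPoints(c,np.zeros(3),np.zeros(3),K,D)[0].reshape(-1,2)
def cloud(depth,cam):
    v,u=np.mgrid[0:384,0:512]; return world(np.c_[u.ravel(),v.ravel()],depth.ravel(),cam).reshape(384,512,3)
def save(n,im,s=1.5):
    cv2.imwrite('pics/'+n,cv2.resize(im[:,:,::-1],None,fx=s,fy=s,interpolation=cv2.INTER_CUBIC))
E
python3 - <<'E'
from h import *
o=monitor.get_obs(); print(o)
for n in ['scene','top','wrist']:
    im,d=imaging.grab_frame(n); save(n+'0.png',im); np.savez(n+'0.npz',im=im,d=d)
    print(n,imaging.camera_params(n))
E
```

```text
pics
{'time_s': 0.0, 'joint_positions': array([ 1.16042466e+00,  4.80858197e-01,  1.59687057e+00,  1.29437807e-06,
        1.06512058e+00, -4.65472538e-02]), 'joint_vel': array([-6.99201870e-04, -1.88736036e-03,  9.40544848e-06, -7.36960811e-04,
        9.81659660e-04, -9.81542786e-04]), 'joint_efforts': array([-3.52203664e-03, -9.50644040e+01, -4.30190849e+01, -1.08646825e-04,
        1.18973153e-02, -1.92874331e-04]), 'tcp_pos': array([0.2310826 , 0.60708543, 0.23065653]), 'ee_rot': array([-1.42857890e-04,  1.80910831e-01,  9.83499302e-01, -6.11893334e-04]), 'contact_force': array([ 0.15967367, -0.27953793, -0.68462053]), 'ft_torque': array([0.03067096, 0.02593952, 0.01377042]), 'grip_width': 0.08524959982209714}
scene {'K': array([[476.68056961,   0.        , 257.05956296],
       [  0.        , 476.68056961, 194.16906106],
       [  0.        ,   0.        ,   1.        ]]), 'dist_coeffs': array([0.0311256, 0.       , 0.       , 0.       , 0.       ]), 'position': array([1.27398059, 0.63419312, 1.08162886]), 'orientation': array([0.3799593 , 0.14633846, 0.32634868, 0.85306068])}

[... 293 characters left out ...]
29, 1.1745471 ]), 'orientation': array([-0.69662327, -0.0327325 ,  0.02366731,  0.71629915])}
wrist {'K': array([[318.93701237,   0.        , 255.94887548],
       [  0.        , 318.93701237, 186.93120852],
       [  0.        ,   0.        ,   1.        ]]), 'dist_coeffs': array([-0.02526192,  0.        ,  0.        ,  0.        ,  0.        ]), 'mount': array([[-1.07634252e-04,  9.56739590e-01,  2.90945604e-01,
         7.29882894e-02],
       [ 9.99999185e-01, -2.67052949e-04,  1.24811748e-03,
        -6.65875460e-04],
       [ 1.27182128e-03,  2.90945501e-01, -9.56738782e-01,
        -1.42698018e-01],
       [ 0.00000000e+00,  0.00000000e+00,  0.00000000e+00,
         1.00000000e+00]])}
```

View pics/top0.png

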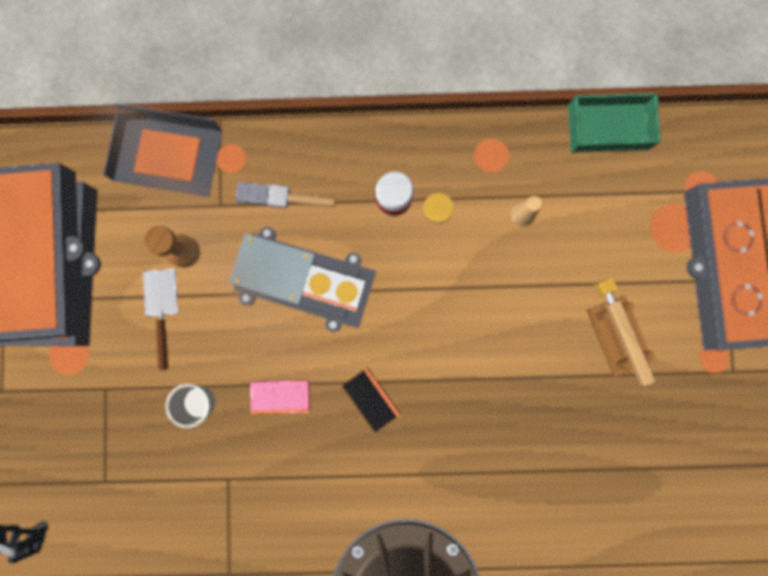

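View pics/scene0.png

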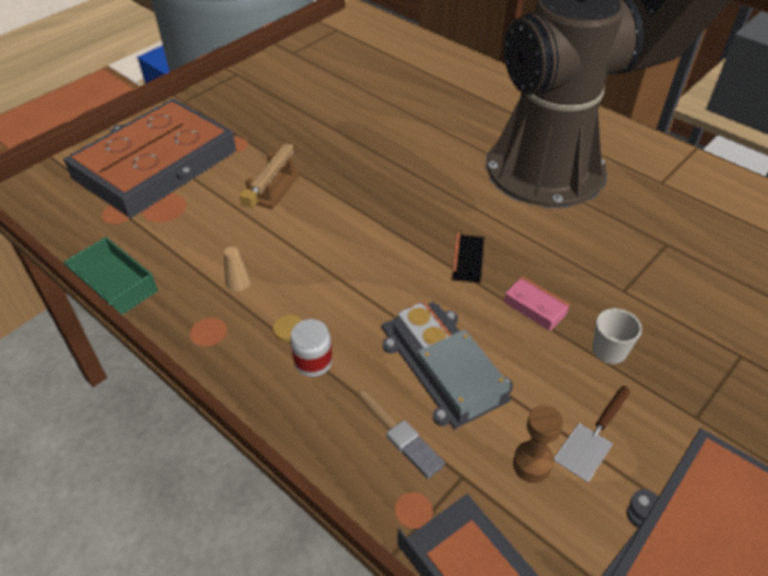

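Top view (1.5× pixels): the jig is at (300,280), with the grey cover on its left and the bright block with two brass medallions at (333,290). The look-alikes are the pink block at (280,397) and the black one at (372,400). The bar lies in its rest at (625,335). The block in the jig is the one meant.

```bash
python3 - <<'E'
from h import *
z=np.load('top0.npz'); im,d=z['im'],z['d']
cam=campose('top'); C=cloud(d,cam)
print('bench z',np.median(C[270:300,200:330,2]))
for n in ['pattern','bar_grip','jig','rest_seat','rammer','disc','tin','sprue','slick','cup','brush']:
    try:
        for r in imaging.regions_of('top',n)[:3]:
            m=r['region']; P=C[m]; print(n,round(r['p'],2),r['extent'],P.mean(0).round(3),np.percentile(P[:,2],[5,50,95]).round(3))
            if n in('bar_grip','jig','pattern'):
                np.save(f'm_{n}.npy',m) if r['p']>.5 else 0
                Q=P[:,:2]; rect=cv2.minAreaRect((Q*1000).astype(np.float32)); print('  rect',rect)
    except Exception as e: print(n,e)
E
python3 - <<'E'
import cv2
im=cv2.imread('pics/top0.png')
import numpy as np
a=cv2.resize(im[220:340,210:400],(760,480),interpolation=cv2.INTER_CUBIC)
b=cv2.resize(im[260:400,560:680],(411,480),interpolation=cv2.INTER_CUBIC)
cv2.imwrite('pics/crop_a.png',a);cv2.imwrite('pics/crop_b.png',b)
E
```

```text
bench z 0.00022268333078623304
pattern 0.76 [167.2, 255.6, 211.7, 275.0] [0.389 0.232 0.032] [0.025 0.031 0.035]
  rect ((408.8091735839844, 156.05300903320312), (81.29524993896484, 274.48101806640625), 14.565237045288086)
pattern 0.64 [200.7, 176.2, 244.2, 208.9] [0.593 0.123 0.052] [0.038 0.043 0.047]
  rect ((571.524658203125, 91.5313720703125), (195.70639038085938, 82.33966064453125), 55.98967361450195)
pattern 0.59 [230.9, 243.0, 265.9, 286.5] [0.378 0.058 0.032] [0.027 0.031 0.035]
  rect ((394.87774658203125, 62.11725997924805), (161.39088439941406, 89.8165283203125), 11.00899887084961)
jig 0.94 [153.0, 151.1, 249.3, 223.6] [0.616 0.199 0.047] [0.009 0.055 0.061]
  rect ((606.281494140625, 159.91896057128906), (319.491943359375, 161.67567443847656), 71.06287384033203)
jig 0.38 [282.8, 128.6, 299.2, 148.2] [ 0.752 -0.086  0.016] [0.007 0.012 0.016]
  rect ((636.975341796875, -21.770408630371094), (53.66396713256836, 323.3624572753906), 60.889068603515625)
rest_seat 0.87 [390.6, 197.0, 435.6, 251.0] [ 0.485 -0.419  0.024] [0.008 0.012 0.052]
rammer 0.85 [97.0, 153.1, 132.3, 178.
[... 237 characters left out ...]
5, 147.3] [ 0.752 -0.086  0.015] [0.007 0.011 0.016]
disc 0.26 [392.3, 196.6, 435.5, 248.6] [ 0.486 -0.42   0.024] [0.008 0.012 0.052]
tin 0.75 [249.6, 112.5, 274.1, 143.9] [0.766 0.003 0.076] [0.018 0.083 0.087]
sprue 0.6 [341.4, 130.3, 361.4, 149.3] [ 0.73  -0.249  0.059] [0.007 0.058 0.091]
slick 0.91 [94.7, 177.4, 119.3, 246.3] [0.571 0.471 0.01 ] [-0.001  0.003  0.019]
slick 0.38 [391.7, 195.8, 435.8, 251.1] [ 0.486 -0.419  0.024] [0.006 0.012 0.052]
cup 0.67 [109.4, 255.5, 142.4, 287.4] [0.378 0.403 0.044] [0.001 0.034 0.076]
brush 0.72 [154.6, 122.1, 222.3, 140.1] [0.783 0.235 0.023] [0.008 0.017 0.022]
brush 0.34 [282.3, 130.9, 300.8, 147.8] [ 0.752 -0.087  0.015] [0.007 0.012 0.016]
```

View pics/crop_a.png

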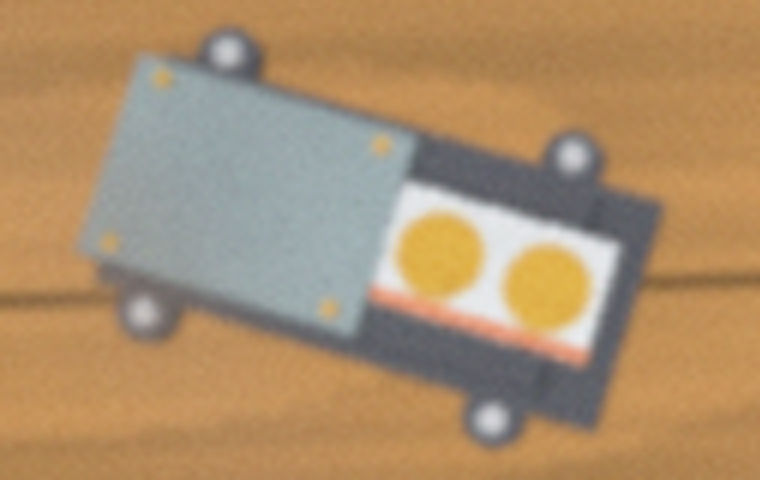

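View pics/crop_b.png

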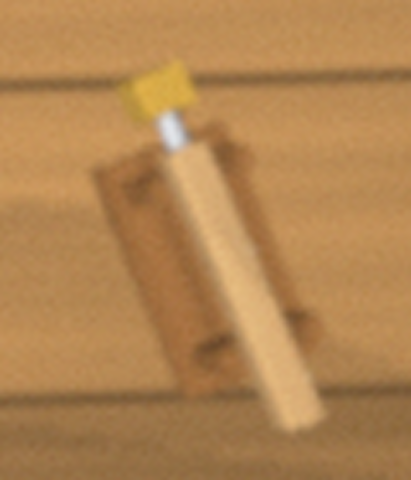

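Crop a shows the bright block with two brass medallions between the rails, half under the grey cover, so it is the pattern. Crop b shows the bar in its rest with the brass head pointing up-left. Next I'll get rough poses.

```bash
python3 - <<'E'
from h import *
z=np.load('top0.npz'); im,d=z['im'],z['d']
cam=campose('top'); C=cloud(d,cam)
def rect(m,zt=None):
    m=m.astype(np.uint8); n,l,s,c=cv2.connectedComponentsWithStats(m); i=1+np.argmax(s[1:,4])
    ys,xs=np.nonzero(l==i); 
    P=atz(np.c_[xs,ys],zt,cam) if zt else C[l==i]
    r=cv2.minAreaRect((P[:,:2]*1000).astype(np.float32)); b=cv2.boxPoints(r); print(len(xs),r,b.tolist())
    return l==i
box=np.zeros((384,512),bool); box[150:225,150:252]=1
print('cover'); rect(box&(C[:,:,2]>.052)&(C[:,:,2]<.07)&(d>0),.059)
hsv=cv2.cvtColor(im,cv2.COLOR_RGB2HSV)
b2=np.zeros_like(box); b2[170:212,195:255]=1
mm=b2&(hsv[:,:,2]>190)&((hsv[:,:,1]<70)|((hsv[:,:,0]<32)&(hsv[:,:,0]>17)))
print('block'); rect(mm,.042)
bb=np.zeros_like(box); bb[180:262,385:445]=1
hm=bb&(C[:,:,2]>.046)&(d>0); print('bar'); rect(hm,.056)
print(np.percentile(C[hm][:,2],[5,50,95]))
E
```

```text
cover
1692 ((633.8098754882812, 240.26173400878906), (140.46527099609375, 100.15640258789062), 71.33879852294922) [[563.8919677734375, 189.74502563476562], [658.7828369140625, 157.69781494140625], [703.727783203125, 290.7784423828125], [608.8369140625, 322.8256530761719]]
block
676 ((597.1048583984375, 124.24442291259766), (109.76508331298828, 53.040428161621094), 71.58308410644531) [[554.6039428710938, 80.55131530761719], [604.9277954101562, 63.7943000793457], [639.6057739257812, 167.93753051757812], [589.2819213867188, 184.69454956054688]]
bar
655 ((493.7565612792969, -425.81494140625), (210.29708862304688, 34.12324142456055), 18.810256958007812) [[388.72259521484375, -443.5681457519531], [399.72509765625, -475.8689270019531], [598.79052734375, -408.0617370605469], [587.7880249023438, -375.7609558105469]]
[0.0482041  0.05541255 0.06019899]
```

```bash
cat >> h.py <<'E'
def tgt(ya):  # tool down, tool y at world angle ya(deg), tool x = ya+90
    a=np.deg2rad(ya); y=np.array([np.cos(a),np.sin(a),0]); zt=np.array([0,0,-1.]); x=np.cross(y,zt)
    return np.c_[x,y,zt]
def delta(p,ya,cur=None,curya=None):
    o=monitor.get_obs()
    p0=np.array(o['tcp_pos']) if cur is None else np.array(cur)
    R0=q(o['ee_rot']).as_matrix() if curya is None else tgt(curya)
    s=R0.T@(np.array(p)-p0)*1000; rv=R.from_matrix(R0.T@tgt(ya)).as_rotvec()
    print('shift mm',s.round(2),'rot',rv.round(4),'| cur yang',np.rad2deg(np.arctan2(R0[1,1],R0[0,1])).round(2)); return s,rv
def st():
    o=monitor.get_obs(); R0=q(o['ee_rot']).as_matrix()
    print('t %.2f'%o['time_s'],'tcp',(o['tcp_pos']*1000).round(2),'yang %.2f'%np.rad2deg(np.arctan2(R0[1,1],R0[0,1])),'tilt',np.rad2deg(R0[:2,2]).round(2),'F',o['contact_force'].round(2),'T',o['ft_torque'].round(3),'w %.1f'%(o['grip_width']*1000),'q',np.round(o['joint_positions'],2))
E
python3 -c "
from h import *
st(); delta([.586,.098,.25],-18.7)"
```

```text
t 0.70 tcp [231.25 607.47 231.33] yang 69.16 tilt [0. 0.] F [-0.45 -0.01 -0.81] T [-0.007  0.036  0.   ] w 85.5 q [ 1.16  0.48  1.6  -0.    1.07 -0.05]
shift mm [-512.8  -349.92  -18.69] rot [ 0.     -0.      1.5334] | cur yang 69.16
```

Request:
play_rows:
  targets:
    - [-36,-24,-4,0,0,0.105,85]
    - [-72,-49,-7,0,0,0.21,85]
    - [-110,-75,-8,0,0,0.315,85]
    - [-148,-101,-8,0,0,0.42,85]
    - [-185,-126,-8,0,0,0.52,85]

```text
time_s: 1.2
tcp_pos: [0.3601, 0.4223, 0.2395]
ee_rot: [0.0, 0.429, 0.903, 0.0]
contact_force: [0.8, 0.8, -0.2]
grip_width: 0.0849
```

```bash
python3 -c "
from h import *
st(); delta([.586,.098,.25],-18.7)"
```

```text
t 1.20 tcp [360.09 422.35 239.52] yang 39.13 tilt [0.02 0.02] F [ 0.82  0.85 -0.18] T [-0.018 -0.024 -0.014] w 84.9 q [ 0.81  0.34  1.81 -0.    1.    0.13]
shift mm [-394.17  -29.46  -10.49] rot [ 5.0000e-04 -2.0000e-04  1.0094e+00] | cur yang 39.13
```

Request:
play_rows:
  targets:
    - [-40,-3,-2,0,0,0.11,85]
    - [-80,-6,-4,0,0,0.22,85]
    - [-122,-9,-6,0,0,0.33,85]
    - [-164,-12,-8,0,0,0.44,85]
    - [-205,-15,-10,0,0,0.55,85]

```text
time_s: 1.7
tcp_pos: [0.4786, 0.2543, 0.2496]
ee_rot: [0.0, 0.659, 0.752, 0.0]
contact_force: [0.4, 0.8, -0.1]
grip_width: 0.0851
```

```bash
python3 -c "
from h import *
st(); delta([.586,.098,.25],-18.7)"
```

```text
t 1.70 tcp [478.59 254.34 249.6 ] yang 7.59 tilt [0.02 0.01] F [ 0.43  0.81 -0.07] T [ 0.021 -0.022 -0.05 ] w 85.1 q [ 0.43  0.31  1.82 -0.    1.01  0.3 ]
shift mm [-169.16   85.82   -0.39] rot [ 4.000e-04 -2.000e-04  4.589e-01] | cur yang 7.59
```

Request:
play_rows:
  targets:
    - [-40,20,0,0,0,0.12,85]
    - [-84,43,0,0,0,0.24,85]
    - [-128,65,0,0,0,0.36,85]
    - [-169,86,0,0,0,0.459,85]
    - [-169,86,0,0,0,0.459,85]

```text
time_s: 2.2
tcp_pos: [0.589, 0.0958, 0.2493]
ee_rot: [0.001, 0.814, 0.582, 0.0]
contact_force: [0.4, 0.8, -0.1]
grip_width: 0.085
```

```bash
python3 -c "
from h import *
st(); o=monitor.get_obs()
im,d=imaging.grab_frame('wrist'); save('w1.png',im); np.savez('w1.npz',im=im,d=d,p=o['tcp_pos'],r=o['ee_rot']); st()"
```

```text
t 2.20 tcp [588.95  95.8  249.29] yang -18.89 tilt [ 0.1  -0.05] F [ 0.39  0.85 -0.13] T [ 0.003 -0.024  0.04 ] w 85.0 q [ 0.11  0.39  1.7  -0.    1.05  0.44]
t 2.25 tcp [587.31  97.8  249.1 ] yang -18.69 tilt [ 0.02 -0.01] F [-0.53  0.93  0.07] T [ 0.021  0.023 -0.025] w 85.4 q [ 0.11  0.39  1.71 -0.    1.05  0.44]
```

View pics/w1.png

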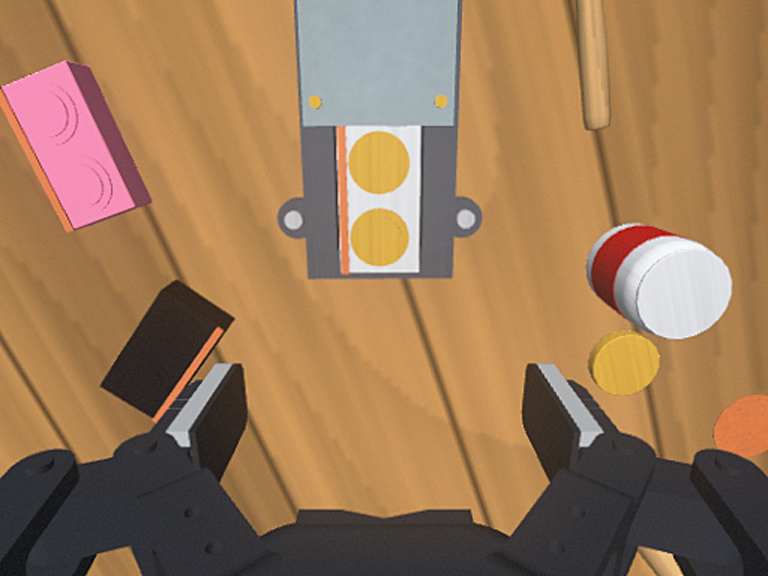

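Wrist view (1.5×): the cover edge is at row 125, the block with its medallions is centred at (380,200), its rear edge is at row 272, and the base's end is at row 277. I'll retake it settled and measure.

```bash
python3 - <<'E'
from h import *
o=monitor.get_obs()
im,d=imaging.grab_frame('wrist'); np.savez('w1.npz',im=im,d=d,p=o['tcp_pos'],r=o['ee_rot']); st()
save('w1c.png',im[60:200,180:330],5)
cam=campose('wrist',o); C=cloud(d,cam); print('bench',np.median(C[230:280,200:320,2]))
def pr(n,m): 
    P=C[m]; print(n,P.mean(0).round(4))
hsv=cv2.cvtColor(im,cv2.COLOR_RGB2HSV)
b=np.zeros((384,512),bool); b[75:200,200:310]=1
blk=b&(hsv[:,:,2]>200)&(hsv[:,:,1]<40)
def rect(m,zt):
    ys,xs=np.nonzero(m); P=atz(np.c_[xs,ys],zt,cam)*1000
    r=cv2.minAreaRect(P[:,:2].astype(np.float32)); print(len(xs),r); print(cv2.boxPoints(r).round(1).tolist())
    return r
print('block z',np.median(C[blk][:,2])); rect(blk,.042)
med=b&(hsv[:,:,0]>17)&(hsv[:,:,0]<30)&(hsv[:,:,1]>130)&(C[:,:,2]>.038)&(C[:,:,2]<.052)
n,l,s,c=cv2.connectedComponentsWithStats(med.astype(np.uint8))
for i in range(1,n):
    if s[i,4]>300: print('med',c[i],s[i,4],np.median(C[l==i][:,2]),atz(c[i],.045,cam)*1000)
cov=(C[:,:,2]>.053)&(C[:,:,2]<.066)&(d>0); cov[100:]=0; cov[:,:180]=0; cov[:,330:]=0
print('cover z',np.median(C[cov][:,2])); rect(cov,.059)
E
```

```text
t 2.30 tcp [586.25  99.23 249.04] yang -18.54 tilt [-0.03  0.  ] F [-0.73  1.06  0.76] T [-0.002 -0.002  0.068] w 85.0 q [0.12 0.39 1.71 0.   1.05 0.44]
bench 0.00025808826558407216
block z 0.042087120533788325
2090 ((596.8096923828125, 123.23973083496094), (111.2274169921875, 113.06184387207031), 29.066436767578125)
[[520.7000122070312, 145.60000610351562], [575.7000122070312, 46.79999923706055], [672.9000244140625, 100.80000305175781], [618.0, 199.6999969482422]]
med [254.71085271 109.23023256] 1290 0.04455444506586817 [[604.33196337 148.58312351  45.        ]]
med [254.82332155 159.08745583] 1132 0.044440324827397765 [[587.1327753   97.54877356  45.        ]]
cover z 0.05907217174604232
8856 ((624.2346801757812, 207.78530883789062), (76.14908599853516, 99.96452331542969), 71.29742431640625)
[[564.7000122070312, 187.6999969482422], [659.4000244140625, 155.6999969482422], [683.7999877929688, 227.8000030517578], [589.0999755859375, 259.8999938964844]]
```

View pics/w1c.png

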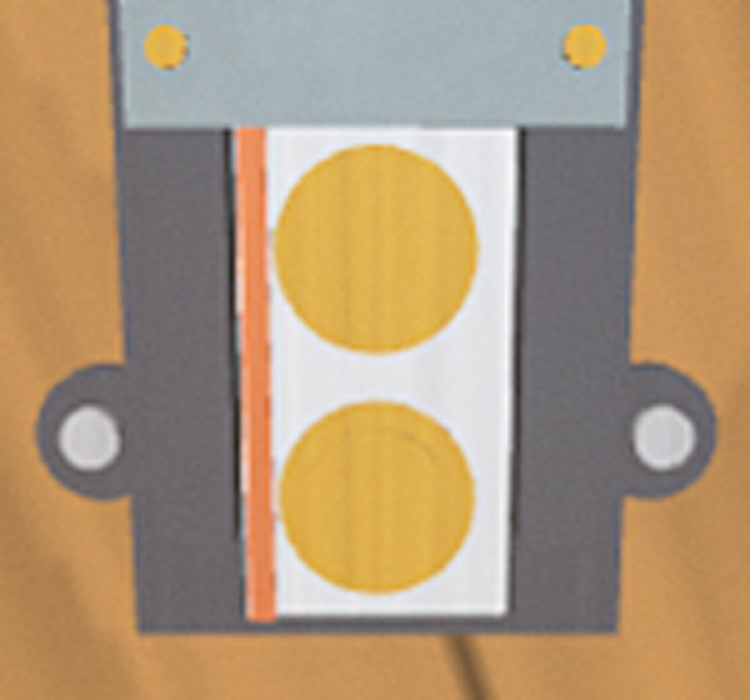

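```bash
python3 - <<'E'
from h import *
z=np.load('w1.npz'); cam=campose('wrist',dict(tcp_pos=z['p'],ee_rot=z['r']))
u=np.array([np.cos(np.deg2rad(71.35)),np.sin(np.deg2rad(71.35))]); n=np.array([-u[1],u[0]]); O=np.array([605.6,152.8])
def J(uv,zz):
    P=atz(np.array(uv)/5+[180,60],zz,cam)[:,:2]*1000; return np.c_[(P-O)@u,(P-O)@n].round(1).tolist()
print('rear',J([[247,617],[507,613]],.042))
print('rear base',J([[137,632],[618,632]],.012))
print('cover edge',J([[125,128],[627,128]],.059))
print('sides mid',J([[238,300],[515,300]],.042)); print('base sides',J([[130,500],[628,500]],.040))
print('rails inner',J([[228,200],[523,200],[238,540],[512,540]],.040))
delta([.489,-.427,.20],-71.2)
E
```

```text
rear [[-87.2, 29.0], [-86.3, -30.5]]
rear base [[-99.9, 59.1], [-100.0, -60.7]]
cover edge [[19.5, 49.3], [19.4, -50.8]]
sides mid [[-15.9, 29.1], [-15.9, -30.6]]
base sides [[-60.3, 54.8], [-60.4, -57.3]]
rails inner [[5.0, 30.9], [4.9, -32.0], [-69.6, 30.7], [-69.6, -31.4]]
shift mm [-529.83   75.18   49.03] rot [-4.00e-04  3.00e-04  9.19e-01] | cur yang -18.54
```

Request:
play_rows:
  targets:
    - [-44,6,3,0,0,0.08,85]
    - [-88,12,6,0,0,0.16,85]
    - [-134,18,9,0,0,0.25,85]
    - [-180,25,12,0,0,0.34,85]
    - [-226,32,15,0,0,0.42,85]

```text
time_s: 2.8
tcp_pos: [0.5441, -0.1244, 0.2345]
ee_rot: [-0.0, 0.916, 0.402, 0.0]
contact_force: [1.0, -0.1, 1.4]
grip_width: 0.0844
```

```bash
python3 -c "
from h import *
st(); delta([.489,-.427,.20],-71.2)"
```

```text
t 2.80 tcp [ 544.1  -124.42  234.48] yang -42.56 tilt [0.02 0.01] F [ 1.   -0.11  1.42] T [0.03  0.014 0.004] w 84.4 q [-0.28  0.35  1.81  0.    0.99  0.46]
shift mm [-260.15  164.07   34.41] rot [ 0.000e+00 -3.000e-04  4.998e-01] | cur yang -42.56
```

Request:
play_rows:
  targets:
    - [-40,25,7,0,0,0.1,85]
    - [-81,51,14,0,0,0.2,85]
    - [-122,77,21,0,0,0.3,85]
    - [-163,103,28,0,0,0.4,85]
    - [-204,129,34,0,0,0.5,85]

```text
time_s: 3.3
tcp_pos: [0.5018, -0.3622, 0.2002]
ee_rot: [-0.0, 0.987, 0.163, 0.0]
contact_force: [1.4, 0.0, -0.2]
grip_width: 0.085
```

Request:
play_rows:
  targets:
    - [0,30,0,0,0,0,85]
    - [0,64,0,0,0,0,85]
    - [0,64,0,0,0,0,85]
    - [0,64,0,0,0,0,85]
    - [0,64,0,0,0,0,85]

```text
time_s: 3.8
tcp_pos: [0.5228, -0.4207, 0.2002]
ee_rot: [-0.0, 0.986, 0.165, -0.0]
contact_force: [-0.8, 0.6, -0.1]
grip_width: 0.085
```

```bash
python3 - <<'E'
from h import *
st(); o=monitor.get_obs()
im,d=imaging.grab_frame('wrist'); save('w2.png',im); np.savez('w2.npz',im=im,d=d,p=o['tcp_pos'],r=o['ee_rot']); st()
E
```

```text
t 3.80 tcp [ 522.81 -420.66  200.21] yang -71.06 tilt [-0.03  0.05] F [-0.78  0.56 -0.08] T [-0.003 -0.001  0.001] w 85.0 q [-0.72  0.54  1.57  0.    1.03  0.52]
t 3.85 tcp [ 522.87 -420.75  200.42] yang -71.06 tilt [-0.02  0.03] F [-0.1  -0.13 -0.2 ] T [-0.026 -0.003  0.001] w 85.0 q [-0.72  0.54  1.57  0.    1.03  0.52]
```

View pics/w2.png

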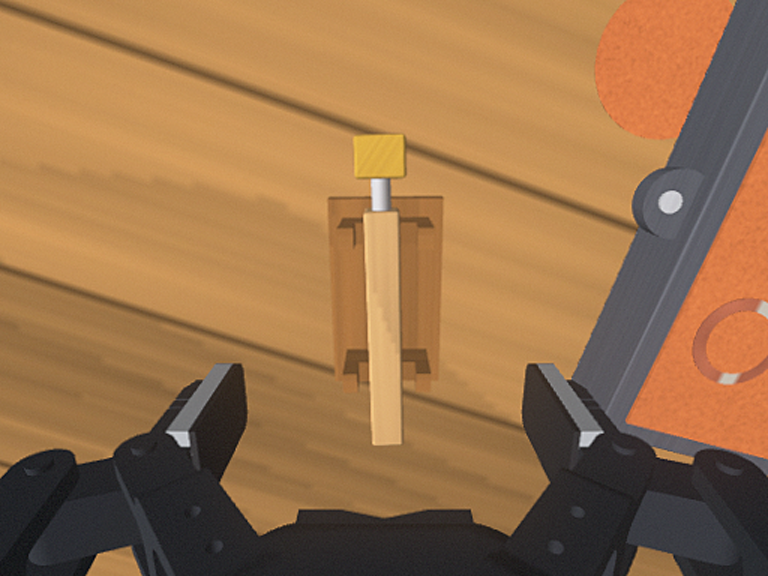

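The bar shows at column ~383 (1.5×), with the handle from row 212 to 443 and the head at (380,156). A flask edge runs along the right from (560,400) to (750,0). I'll measure the bar, the rest and the flask clearance.

```bash
python3 - <<'E'
from h import *
z=np.load('w2.npz'); im,d=z['im'],z['d']; o=dict(tcp_pos=z['p'],ee_rot=z['r']); cam=campose('wrist',o); C=cloud(d,cam)*1000
hsv=cv2.cvtColor(im,cv2.COLOR_RGB2HSV)
b=np.zeros((384,512),bool); b[80:300,220:300]=1
bar=b&(C[:,:,2]>53)&(C[:,:,2]<70)&(d>0)
n,l,s,c=cv2.connectedComponentsWithStats(bar.astype(np.uint8)); 
for i in range(1,n):
    if s[i,4]<60: continue
    ys,xs=np.nonzero(l==i); zt=np.median(C[l==i][:,2]); P=atz(np.c_[xs,ys],zt/1000,cam)*1000
    r=cv2.minAreaRect(P[:,:2].astype(np.float32)); print(s[i],zt.round(1),r,cv2.boxPoints(r).round(1).tolist())
# flask
f=np.zeros_like(b); f[:,370:]=1; f&=(C[:,:,2]>20)
a=np.deg2rad(18.9); u=np.array([np.cos(a),np.sin(a)]); v=np.array([-u[1],u[0]]); G=np.array([489,-427.4])
P=C[f]; x=(P[:,:2]-G)@u; y=(P[:,:2]-G)@v
for x0 in range(-60,140,20):
    k=(x>x0)&(x<x0+20); 
    if k.sum(): print(x0,'nearest y',y[k].max().round(),'z max',P[k,2].max().round())
# rest pieces: cheeks height 52
r=b&(C[:,:,2]>47)&(C[:,:,2]<54); P=C[r]; x=(P[:,:2]-G)@u; y=(P[:,:2]-G)@v
print(np.histogram(x,bins=np.arange(-110,130,10))); 
r=np.zeros_like(b); r[120:265,210:305]=1; r&=(C[:,:,2]>9)&(C[:,:,2]<15); ys,xs=np.nonzero(r); P=atz(np.c_[xs,ys],.012,cam)*1000
print('foot',cv2.minAreaRect(P[:,:2].astype(np.float32)))
E
```

```text
[ 235   89   35   31 1019] 60.1 ((581.4622192382812, -398.45843505859375), (25.033926010131836, 29.2041072845459), 19.585895538330078) [[564.7999877929688, -388.8999938964844], [574.5999755859375, -416.3999938964844], [598.0999755859375, -408.0], [588.4000244140625, -380.5]]
[ 242  140   27  157 3493] 56.0 ((474.8865966796875, -438.30560302734375), (164.69410705566406, 21.91661262512207), 20.344472885131836) [[393.8999938964844, -456.70001220703125], [401.5, -477.20001220703125], [555.9000244140625, -420.0], [548.2999877929688, -399.3999938964844]]
-60 nearest y -159.0 z max 66.0
-40 nearest y -164.0 z max 67.0
-20 nearest y -170.0 z max 67.0
0 nearest y -176.0 z max 67.0
20 nearest y -43.0 z max 283.0
40 nearest y -29.0 z max 294.0
60 nearest y -166.0 z max 65.0
80 nearest y -170.0 z max 65.0
100 nearest y -6.0 z max 343.0
120 nearest y -210.0 z max 62.0
(array([  0,   2,   0,   1,   1, 163, 132,   1,   3,   1,   2,   2,   1,
         1,   4, 220, 134,  91, 139,  43,   0,   0,   0]), array([-110, -100,  -90,  -80,  -70,  -60,  -50,  -40,  -30,  -20,  -10,
          0,   10,   20,   30,   40,   50,   60,   70,   80,   90,  100,
        110,  120]))
foot ((489.0230712890625, -434.43719482421875), (140.54147338867188, 80.07584381103516), 19.35976219177246)
```

```bash
python3 -c "
from h import *
st(); delta([.4913,-.4322,.028],-69.7)"
```

```text
t 3.85 tcp [ 522.87 -420.75  200.42] yang -71.06 tilt [-0.02  0.03] F [-0.1  -0.13 -0.2 ] T [-0.026 -0.003  0.001] w 85.0 q [-0.72  0.54  1.57  0.    1.03  0.52]
shift mm [-33.55   0.69 172.43] rot [-0.0006  0.0001 -0.0238] | cur yang -71.06
```

Request:
play_rows:
  targets:
    - [-17,0.4,25,0,0,-0.012,85]
    - [-33.5,0.7,65,0,0,-0.024,85]
    - [-33.5,0.7,105,0,0,-0.024,85]
    - [-33.5,0.7,140,0,0,-0.024,85]
    - [-33.5,0.7,155,0,0,-0.024,85]

```text
time_s: 4.35
tcp_pos: [0.49, -0.4317, 0.0426]
ee_rot: [-0.002, 0.984, 0.176, -0.001]
contact_force: [-0.1, 0.8, 0.4]
grip_width: 0.085
```

Request:
play_rows:
  targets:
    - [0,0,9,0,0,0,85]
    - [0,0,17,0,0,0,85]
    - [0,0,17,0,0,0,85]
    - [0,0,17,0,0,0,85]
    - [0,0,17,0,0,0,85]

```text
time_s: 4.85
tcp_pos: [0.4918, -0.4344, 0.0295]
ee_rot: [0.001, 0.984, 0.175, 0.001]
contact_force: [0.1, 0.4, 0.1]
grip_width: 0.0852
```

```bash
python3 - <<'E'
from h import *
st(); o=monitor.get_obs(); delta([.4913,-.4322,.028],-69.7)
im,d=imaging.grab_frame('wrist'); save('w3.png',im)
E
```

```text
t 4.85 tcp [ 491.83 -434.39   29.47] yang -69.79 tilt [ 0.07 -0.07] F [0.12 0.36 0.14] T [ 0.026  0.009 -0.012] w 85.2 q [-0.77  0.72  1.72  0.    0.69  0.45]
shift mm [ 0.25 -2.24  1.47] rot [ 0.0015 -0.0007 -0.0015] | cur yang -69.79
```

View pics/w3.png

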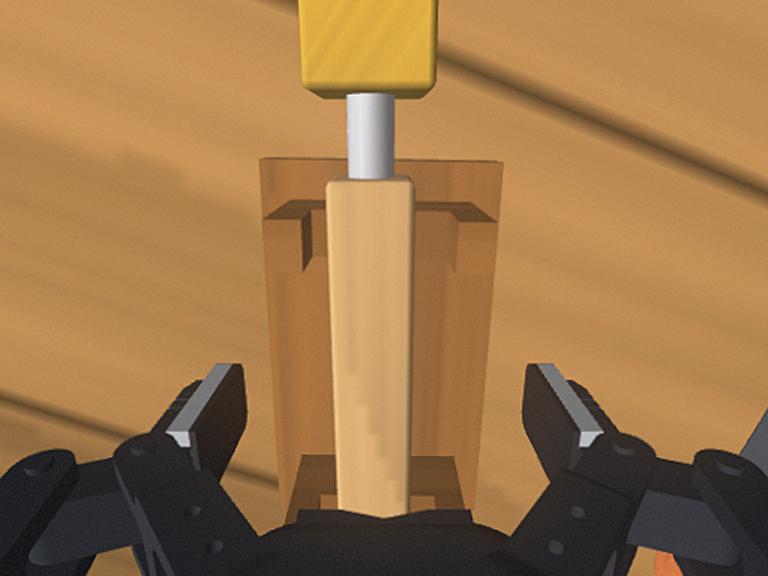

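Handle sits at column ~373, the jaw middle at ~384: about 2 mm off to −y. Correct a little and close.

Request:
play_rows:
  targets:
    - [0,-1.5,1,0,0,0,85]
    - [0,-1.5,1,0,0,0,60]
    - [0,-1.5,1,0,0,0,30]
    - [0,-1.5,1,0,0,0,10]
    - [0,-1.5,1,0,0,0,10]

```text
time_s: 5.4
tcp_pos: [0.4908, -0.4325, 0.0273]
ee_rot: [0.0, 0.984, 0.175, -0.0]
contact_force: [0.2, 0.1, -0.8]
grip_width: 0.0276
```

Request:
play_rows:
  targets:
    - [0,0,0,0,0,0,10]
    - [0,0,0,0,0,0,10]
    - [0,0,0,0,0,0,10]
    - [0,0,0,0,0,0,10]
    - [0,0,0,0,0,0,10]

```text
time_s: 5.9
tcp_pos: [0.4908, -0.4325, 0.0274]
ee_rot: [0.0, 0.984, 0.175, 0.0]
contact_force: [-0.9, 1.4, 5.2]
grip_width: 0.0211
```

```bash
python3 - <<'E'
from h import *
st(); o=monitor.get_obs()
im,d=imaging.grab_frame('wrist'); save('w4.png',im);np.savez('w4.npz',im=im,d=d,p=o['tcp_pos'],r=o['ee_rot'])
E
```

```text
t 5.90 tcp [ 490.76 -432.54   27.44] yang -69.79 tilt [ 0. -0.] F [-0.94  1.39  5.17] T [0.173 0.204 0.013] w 21.1 q [-0.77  0.73  1.73 -0.    0.69  0.45]
```

View pics/w4.png

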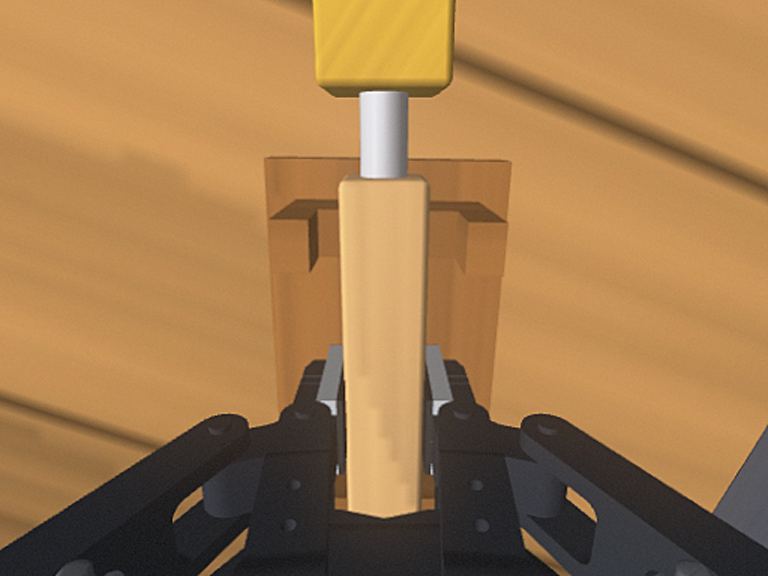

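Gripped: width 21.1 mm, bar centred and aligned with the jaws. Lift.

Request:
play_rows:
  targets:
    - [0,0,-8,0,0,0,10]
    - [0,0,-25,0,0,0,10]
    - [0,0,-50,0,0,0,10]
    - [0,0,-80,0,0,0,10]
    - [0,0,-95,0,0,0,10]

```text
time_s: 6.45
tcp_pos: [0.4917, -0.4334, 0.1259]
ee_rot: [0.001, 0.984, 0.175, 0.001]
contact_force: [1.0, -0.5, -2.3]
grip_width: 0.021
```

```bash
python3 -c "
from h import *
st(); delta([.5372,-.0521,.11],-18.65)"
```

```text
t 6.45 tcp [ 491.69 -433.38  125.87] yang -69.79 tilt [ 0.15 -0.14] F [ 0.99 -0.54 -2.29] T [ 0.001  0.002 -0.019] w 21.0 q [-0.77  0.6   1.68  0.    0.86  0.45]
shift mm [ 174.43 -342.12   15.03] rot [ 0.0037 -0.     -0.8925] | cur yang -69.79
```

Request:
play_rows:
  targets:
    - [10,-20,1,0,0,-0.06,10]
    - [28,-54,2,0,0,-0.15,10]
    - [46,-91,4,0,0,-0.25,10]
    - [65,-128,6,0,0,-0.35,10]
    - [84,-165,8,0,0,-0.45,10]

```text
time_s: 6.95
tcp_pos: [0.5125, -0.2472, 0.1147]
ee_rot: [0.0, 0.92, 0.392, 0.0]
contact_force: [0.2, 0.3, -2.4]
grip_width: 0.0212
```

```bash
python3 -c "
from h import *
st(); delta([.5372,-.0521,.11],-18.65)"
```

```text
t 6.95 tcp [ 512.51 -247.2   114.73] yang -43.79 tilt [ 0.03 -0.01] F [ 0.18  0.34 -2.4 ] T [ 0.025 -0.02   0.034] w 21.2 q [-0.5   0.51  1.89  0.    0.74  0.26]
shift mm [ 157.92 -117.2     4.7 ] rot [ 5.000e-04 -1.000e-04 -4.388e-01] | cur yang -43.79
```

Request:
play_rows:
  targets:
    - [36,-27,1,0,0,-0.1,10]
    - [75,-55,2,0,0,-0.2,10]
    - [112,-83,3,0,0,-0.31,10]
    - [145,-107,4,0,0,-0.4,10]
    - [158,-117,5,0,0,-0.439,10]

```text
time_s: 7.45
tcp_pos: [0.5383, -0.0505, 0.1097]
ee_rot: [-0.0, 0.812, 0.584, 0.0]
contact_force: [-0.8, -1.5, -2.1]
grip_width: 0.0213
```

Request:
play_rows:
  targets:
    - [0,0,0,0,0,0,10]
    - [0,0,0,0,0,0,10]
    - [0,0,0,0,0,0,10]
    - [0,0,0,0,0,0,10]
    - [0,0,0,0,0,0,10]

```text
time_s: 7.95
tcp_pos: [0.5381, -0.0545, 0.1093]
ee_rot: [0.0, 0.814, 0.581, -0.0]
contact_force: [-1.0, 0.1, -1.9]
grip_width: 0.0211
```

```bash
python3 - <<'E'
from h import *
st(); delta([.5372,-.0521,.012],-18.65); o=monitor.get_obs()
im,d=imaging.grab_frame('wrist'); save('w5.png',im);np.savez('w5.npz',im=im,d=d,p=o['tcp_pos'],r=o['ee_rot'])
E
```

```text
t 7.95 tcp [538.11 -54.54 109.34] yang -18.94 tilt [ 0. -0.] F [-1.04  0.14 -1.92] T [0.008 0.003 0.019] w 21.1 q [-0.16  0.49  1.96 -0.    0.69  0.17]
shift mm [ 2.02 -1.66 97.34] rot [ 0.      0.     -0.0051] | cur yang -18.94
```

View pics/w5.png

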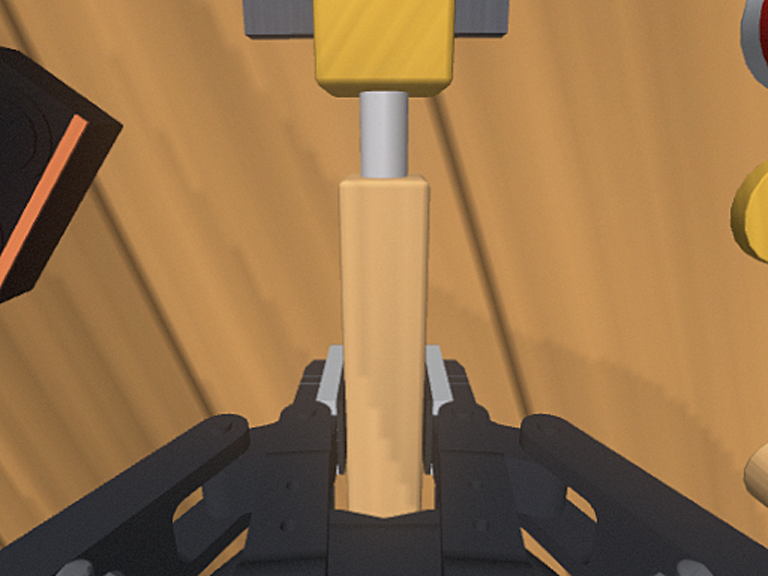

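The head is straight on the bar, and the base end (columns 245–508) is about 3 mm left of the bar axis. Correct that and lower behind the base.

Request:
play_rows:
  targets:
    - [0,-1,25,0,0,-0.003,10]
    - [0,-2.5,55,0,0,-0.005,10]
    - [0,-2.5,80,0,0,-0.005,10]
    - [0,-2.5,93,0,0,-0.005,10]
    - [0,-2.5,97,0,0,-0.005,10]

```text
time_s: 8.5
tcp_pos: [0.5351, -0.0531, 0.0112]
ee_rot: [-0.001, 0.812, 0.584, -0.001]
contact_force: [0.2, 0.9, -2.2]
grip_width: 0.0212
```

Request:
play_rows:
  targets:
    - [0,0,0,0,0,0,10]
    - [0,0,0,0,0,0,10]
    - [0,0,0,0,0,0,10]
    - [0,0,0,0,0,0,10]
    - [0,0,0,0,0,0,10]

```text
time_s: 9.0
tcp_pos: [0.5361, -0.0529, 0.0128]
ee_rot: [0.0, 0.812, 0.584, 0.0]
contact_force: [0.0, 0.7, -2.2]
grip_width: 0.0212
```

```bash
cat >> h.py <<'E'
U=np.array([np.cos(np.deg2rad(71.35)),np.sin(np.deg2rad(71.35))]); N=np.array([-U[1],U[0]]); O=np.array([606.3,152.6])
def jig():
    o=monitor.get_obs(); p=o['tcp_pos'][:2]*1000-O; f=o['contact_force'][:2]
    print('t %.2f jigx %.2f y %.2f z %.2f  Fx %.2f Fy %.2f Fz %.2f'%(o['time_s'],p@U,p@N,o['tcp_pos'][2]*1000,f@U,f@N,o['contact_force'][2]))
E
python3 - <<'E'
from h import *
st(); jig(); 
im,d=imaging.grab_frame('wrist'); save('w6.png',im);
jig(); im,d=imaging.grab_frame('scene'); save('s6.png',im[170:300,230:360],5); jig()
E
```

```text
t 9.00 tcp [536.13 -52.93  12.82] yang -18.56 tilt [ 0.05 -0.01] F [ 0.01  0.71 -2.17] T [-0.061  0.038  0.005] w 21.2 q [-0.15  0.65  2.01 -0.    0.48  0.17]
t 9.00 jigx -217.18 y 0.76 z 12.82  Fx 0.68 Fy 0.22 Fz -2.17
t 9.05 jigx -217.22 y 0.83 z 12.69  Fx -0.62 Fy -0.10 Fz -1.77
t 9.10 jigx -217.23 y 0.96 z 12.57  Fx -0.48 Fy 0.01 Fz -2.35
```

View pics/w6.png

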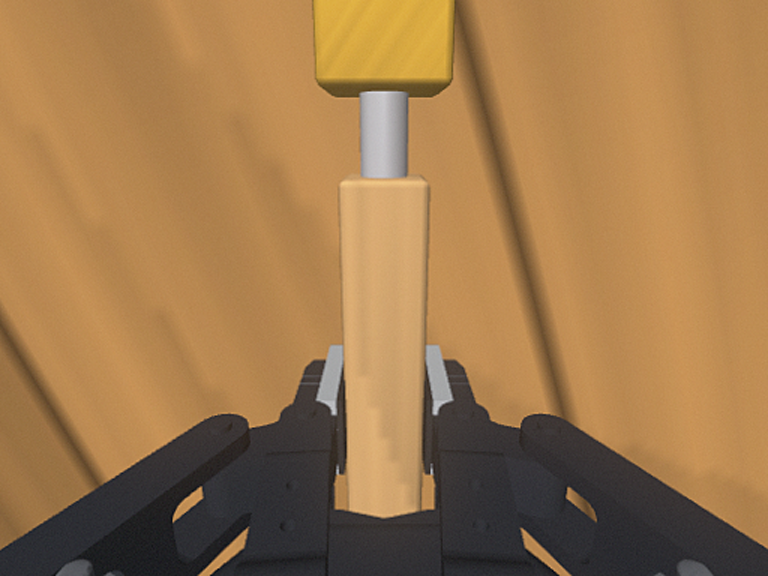

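View pics/s6.png

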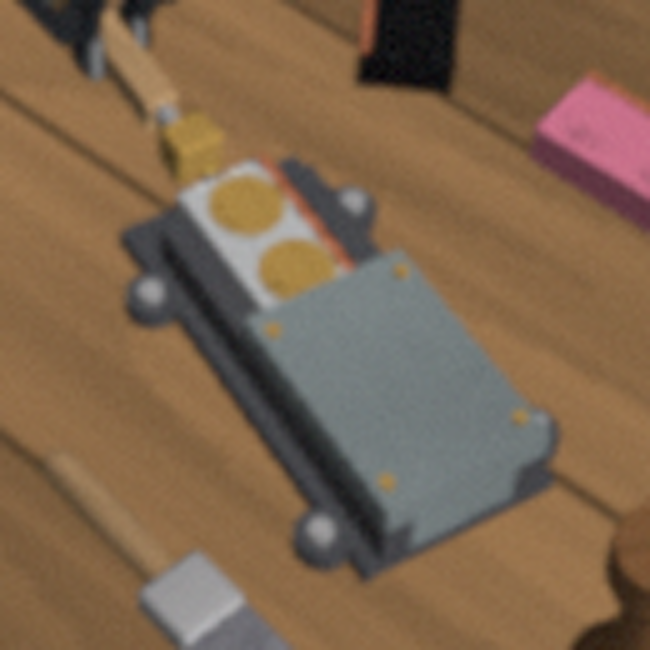

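The head is lined up behind the block, with about a 20 mm gap. Advance slowly.

Request:
play_rows:
  targets:
    - [3,0,0,0,0,0,10]
    - [7,0,0,0,0,0,10]
    - [11,0,0,0,0,0,10]
    - [14,0,0,0,0,0,10]
    - [16,0,0,0,0,0,10]

```text
time_s: 9.6
tcp_pos: [0.541, -0.0373, 0.0123]
ee_rot: [-0.0, 0.812, 0.584, -0.0]
contact_force: [0.7, -0.7, -2.5]
grip_width: 0.021
```

Request:
play_rows:
  targets:
    - [0.5,0,0,0,0,0,10]
    - [1,0,0,0,0,0,10]
    - [1.5,0,0,0,0,0,10]
    - [2,0,0,0,0,0,10]
    - [2,0,0,0,0,0,10]

```text
time_s: 10.1
tcp_pos: [0.5415, -0.0358, 0.0123]
ee_rot: [-0.0, 0.812, 0.584, -0.0]
contact_force: [0.0, 1.1, -2.5]
grip_width: 0.0213
```

```bash
python3 -c "
from h import *
jig()"
```

```text
t 10.10 jigx -199.26 y 1.12 z 12.29  Fx 1.01 Fy 0.33 Fz -2.46
```

Request:
play_rows:
  targets:
    - [0.5,0,0,0,0,0,10]
    - [1,0,0,0,0,0,10]
    - [1.5,0,0,0,0,0,10]
    - [2,0,0,0,0,0,10]
    - [2,0,0,0,0,0,10]

```text
time_s: 10.6
tcp_pos: [0.5422, -0.0339, 0.0123]
ee_rot: [-0.0, 0.812, 0.584, -0.0]
contact_force: [-0.4, 1.2, -2.0]
grip_width: 0.021
```

```bash
python3 -c "
from h import *
jig()"
```

```text
t 10.60 jigx -197.18 y 1.13 z 12.30  Fx 1.00 Fy 0.77 Fz -2.01
```

Request:
play_rows:
  targets:
    - [0.5,0,0,0,0,0,10]
    - [1,0,0,0,0,0,10]
    - [1.5,0,0,0,0,0,10]
    - [2,0,0,0,0,0,10]
    - [2,0,0,0,0,0,10]

```text
time_s: 11.1
tcp_pos: [0.5428, -0.032, 0.0123]
ee_rot: [0.0, 0.812, 0.584, 0.0]
contact_force: [-0.2, 0.7, -2.2]
grip_width: 0.0211
```

```bash
python3 -c "
from h import *
jig()"
```

```text
t 11.10 jigx -195.21 y 1.09 z 12.30  Fx 0.57 Fy 0.35 Fz -2.20
```

Request:
play_rows:
  targets:
    - [0.5,0,0,0,0,0,10]
    - [1,0,0,0,0,0,10]
    - [1.5,0,0,0,0,0,10]
    - [2,0,0,0,0,0,10]
    - [2.5,0,0,0,0,0,10]

```text
time_s: 11.6
tcp_pos: [0.5435, -0.0297, 0.0123]
ee_rot: [-0.0, 0.812, 0.584, -0.0]
contact_force: [-1.3, -3.4, -2.3]
grip_width: 0.0212
```

```bash
python3 -c "
from h import *
jig()"
```

```text
t 11.60 jigx -192.78 y 1.17 z 12.29  Fx -3.68 Fy 0.16 Fz -2.25
```

Request:
play_rows:
  targets:
    - [0.5,0,0,0,0,0,10]
    - [1,0,0,0,0,0,10]
    - [1.5,0,0,0,0,0,10]
    - [2,0,0,0,0,0,10]
    - [2.5,0,0,0,0,0,10]

```text
time_s: 12.1
tcp_pos: [0.5444, -0.0272, 0.0123]
ee_rot: [-0.0, 0.812, 0.584, -0.0]
contact_force: [-1.5, -3.3, -2.0]
grip_width: 0.0211
```

```bash
python3 -c "
from h import *
jig()"
```

```text
t 12.10 jigx -190.20 y 1.15 z 12.30  Fx -3.59 Fy 0.37 Fz -1.99
```

Contact: drag is about 3.7–4 N at TCP jig x ≈ −193. The earliest the stop could be is TCP ≈ −167, so there is free travel for a while yet.

Request:
play_rows:
  targets:
    - [0.8,0,0,0,0,0,10]
    - [1.6,0,0,0,0,0,10]
    - [2.4,0,0,0,0,0,10]
    - [3.2,0,0,0,0,0,10]
    - [4,0,0,0,0,0,10]

```text
time_s: 12.6
tcp_pos: [0.5457, -0.0235, 0.0123]
ee_rot: [0.0, 0.812, 0.584, -0.0]
contact_force: [-2.2, -3.8, -2.6]
grip_width: 0.0213
```

Request:
play_rows:
  targets:
    - [0.8,0,0,0,0,0,10]
    - [1.6,0,0,0,0,0,10]
    - [2.4,0,0,0,0,0,10]
    - [3.2,0,0,0,0,0,10]
    - [4,0,0,0,0,0,10]

```text
time_s: 13.1
tcp_pos: [0.547, -0.0197, 0.0123]
ee_rot: [0.0, 0.812, 0.584, -0.0]
contact_force: [-1.3, -2.6, -2.4]
grip_width: 0.0208
```

Request:
play_rows:
  targets:
    - [0.8,0,0,0,0,0,10]
    - [1.6,0,0,0,0,0,10]
    - [2.4,0,0,0,0,0,10]
    - [3.2,0,0,0,0,0,10]
    - [4,0,0,0,0,0,10]

```text
time_s: 13.6
tcp_pos: [0.5482, -0.0159, 0.0123]
ee_rot: [-0.0, 0.812, 0.584, -0.0]
contact_force: [-1.5, -3.7, -1.9]
grip_width: 0.0209
```

```bash
python3 - <<'E'
from h import *
jig(); im,d=imaging.grab_frame('scene'); save('s7.png',im[170:300,230:360],5); jig()
E
```

```text
t 13.60 jigx -178.20 y 1.16 z 12.28  Fx -3.95 Fy 0.25 Fz -1.94
t 13.65 jigx -178.09 y 1.10 z 12.30  Fx -2.25 Fy 0.41 Fz -1.68
```

View pics/s7.png

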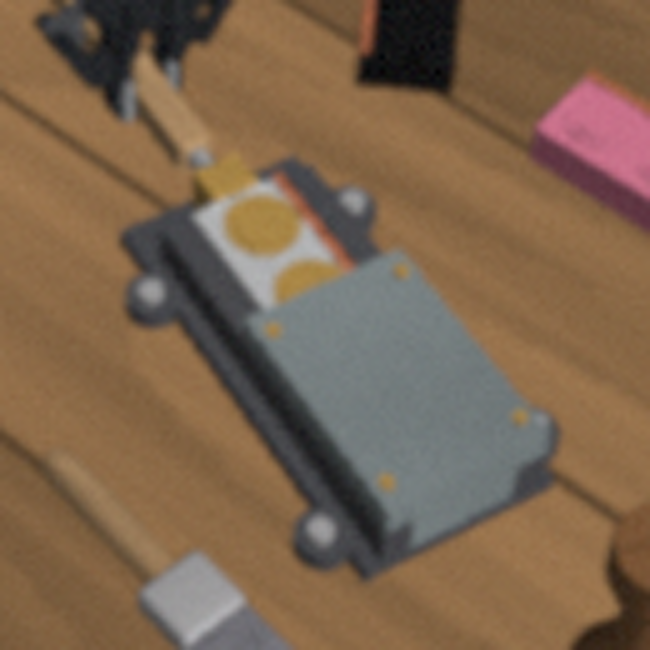

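Request:
play_rows:
  targets:
    - [0.4,0,0,0,0,0,10]
    - [0.8,0,0,0,0,0,10]
    - [1.2,0,0,0,0,0,10]
    - [1.6,0,0,0,0,0,10]
    - [2,0,0,0,0,0,10]

```text
time_s: 14.15
tcp_pos: [0.5489, -0.014, 0.0123]
ee_rot: [-0.0, 0.812, 0.584, -0.0]
contact_force: [-0.8, -2.2, -2.4]
grip_width: 0.021
```

Request:
play_rows:
  targets:
    - [0.4,0,0,0,0,0,10]
    - [0.8,0,0,0,0,0,10]
    - [1.2,0,0,0,0,0,10]
    - [1.6,0,0,0,0,0,10]
    - [2,0,0,0,0,0,10]

```text
time_s: 14.65
tcp_pos: [0.5495, -0.0121, 0.0123]
ee_rot: [0.0, 0.812, 0.584, -0.0]
contact_force: [-1.5, -3.4, -3.0]
grip_width: 0.021
```

Request:
play_rows:
  targets:
    - [0.4,0,0,0,0,0,10]
    - [0.8,0,0,0,0,0,10]
    - [1.2,0,0,0,0,0,10]
    - [1.6,0,0,0,0,0,10]
    - [2,0,0,0,0,0,10]

```text
time_s: 15.15
tcp_pos: [0.5502, -0.0102, 0.0123]
ee_rot: [0.0, 0.812, 0.584, 0.0]
contact_force: [0.2, -1.9, -2.9]
grip_width: 0.0213
```

```bash
python3 - <<'E'
from h import *
jig(); st()
E
```

```text
t 15.15 jigx -172.21 y 1.12 z 12.31  Fx -1.69 Fy -0.80 Fz -2.93
t 15.15 tcp [550.17 -10.21  12.31] yang -18.56 tilt [ 0. -0.] F [ 0.21 -1.86 -2.93] T [-0.447  0.221  0.005] w 21.3 q [-0.07  0.66  1.98 -0.    0.5   0.25]
```

Torque is the less noisy force signal, so I'll watch it as well. From here I go in 0.6 mm nudges, checking after each.

```bash
cat >> h.py <<'E'
def j2():
    o=monitor.get_obs(); p=o['tcp_pos'][:2]*1000-O
    print('t %.2f jx %.2f F %.2f T %.3f'%(o['time_s'],p@U,-(o['contact_force'][:2]@U),o['ft_torque'][:2]@N))
E
echo 'from h import *; j2()' > j.py; python3 j.py
```

```text
t 15.15 jx -172.21 F 1.69 T 0.494
```

Request:
play_rows:
  targets:
    - [0.2,0,0,0,0,0,10]
    - [0.4,0,0,0,0,0,10]
    - [0.6,0,0,0,0,0,10]
    - [0.8,0,0,0,0,0,10]
    - [1,0,0,0,0,0,10]

```text
time_s: 15.65
tcp_pos: [0.5504, -0.0093, 0.0123]
ee_rot: [0.0, 0.812, 0.584, -0.0]
contact_force: [-1.4, -2.9, -2.5]
grip_width: 0.0212
```

```bash
python3 j.py
```

```text
t 15.65 jx -171.26 F 3.17 T 0.465
```

Request:
play_rows:
  targets:
    - [0.2,0,0,0,0,0,10]
    - [0.4,0,0,0,0,0,10]
    - [0.6,0,0,0,0,0,10]
    - [0.8,0,0,0,0,0,10]
    - [1,0,0,0,0,0,10]

```text
time_s: 16.15
tcp_pos: [0.5508, -0.0083, 0.0123]
ee_rot: [-0.0, 0.812, 0.584, -0.0]
contact_force: [-0.6, -2.4, -2.3]
grip_width: 0.0211
```

```bash
python3 j.py
```

```text
t 16.15 jx -170.22 F 2.47 T 0.462
```

Request:
play_rows:
  targets:
    - [0.2,0,0,0,0,0,10]
    - [0.4,0,0,0,0,0,10]
    - [0.6,0,0,0,0,0,10]
    - [0.8,0,0,0,0,0,10]
    - [1,0,0,0,0,0,10]

```text
time_s: 16.65
tcp_pos: [0.5511, -0.0074, 0.0123]
ee_rot: [0.0, 0.812, 0.584, 0.0]
contact_force: [-1.0, -3.0, -2.0]
grip_width: 0.0213
```

```bash
python3 j.py
```

```text
t 16.65 jx -169.23 F 3.18 T 0.466
```

Request:
play_rows:
  targets:
    - [0.2,0,0,0,0,0,10]
    - [0.4,0,0,0,0,0,10]
    - [0.6,0,0,0,0,0,10]
    - [0.8,0,0,0,0,0,10]
    - [1,0,0,0,0,0,10]

```text
time_s: 17.15
tcp_pos: [0.5514, -0.0064, 0.0123]
ee_rot: [0.0, 0.812, 0.584, 0.0]
contact_force: [-1.7, -3.0, -3.4]
grip_width: 0.021
```

```bash
python3 j.py
```

```text
t 17.15 jx -168.23 F 3.42 T 0.482
```

Request:
play_rows:
  targets:
    - [0.2,0,0,0,0,0,10]
    - [0.4,0,0,0,0,0,10]
    - [0.6,0,0,0,0,0,10]
    - [0.8,0,0,0,0,0,10]
    - [1,0,0,0,0,0,10]

```text
time_s: 17.65
tcp_pos: [0.5517, -0.0055, 0.0123]
ee_rot: [-0.0, 0.812, 0.584, -0.0]
contact_force: [-1.7, -2.6, -2.7]
grip_width: 0.0209
```

```bash
python3 j.py
```

```text
t 17.65 jx -167.23 F 3.05 T 0.455
```

Request:
play_rows:
  targets:
    - [0.2,0,0,0,0,0,10]
    - [0.4,0,0,0,0,0,10]
    - [0.6,0,0,0,0,0,10]
    - [0.8,0,0,0,0,0,10]
    - [1,0,0,0,0,0,10]

```text
time_s: 18.15
tcp_pos: [0.5521, -0.0045, 0.0123]
ee_rot: [0.0, 0.812, 0.584, 0.0]
contact_force: [-1.2, -2.6, -1.9]
grip_width: 0.0206
```

```bash
python3 j.py
```

```text
t 18.15 jx -166.24 F 2.86 T 0.511
```

Request:
play_rows:
  targets:
    - [0.2,0,0,0,0,0,10]
    - [0.4,0,0,0,0,0,10]
    - [0.6,0,0,0,0,0,10]
    - [0.8,0,0,0,0,0,10]
    - [1,0,0,0,0,0,10]

```text
time_s: 18.65
tcp_pos: [0.5524, -0.0036, 0.0123]
ee_rot: [0.0, 0.812, 0.584, -0.0]
contact_force: [-0.3, -2.7, -2.5]
grip_width: 0.0207
```

```bash
python3 j.py
```

```text
t 18.65 jx -165.24 F 2.68 T 0.490
```

Request:
play_rows:
  targets:
    - [0.2,0,0,0,0,0,10]
    - [0.4,0,0,0,0,0,10]
    - [0.6,0,0,0,0,0,10]
    - [0.8,0,0,0,0,0,10]
    - [1,0,0,0,0,0,10]

```text
time_s: 19.15
tcp_pos: [0.5527, -0.0027, 0.0123]
ee_rot: [0.0, 0.812, 0.584, 0.0]
contact_force: [-1.4, -2.4, -1.7]
grip_width: 0.021
```

```bash
python3 j.py
```

```text
t 19.15 jx -164.25 F 2.75 T 0.480
```

Request:
play_rows:
  targets:
    - [0.2,0,0,0,0,0,10]
    - [0.4,0,0,0,0,0,10]
    - [0.6,0,0,0,0,0,10]
    - [0.8,0,0,0,0,0,10]
    - [1,0,0,0,0,0,10]

```text
time_s: 19.65
tcp_pos: [0.553, -0.0017, 0.0123]
ee_rot: [0.0, 0.812, 0.584, 0.0]
contact_force: [-0.7, -2.8, -2.5]
grip_width: 0.0211
```

```bash
python3 j.py
```

```text
t 19.65 jx -163.23 F 2.90 T 0.516
```

Request:
play_rows:
  targets:
    - [0.2,0,0,0,0,0,10]
    - [0.4,0,0,0,0,0,10]
    - [0.6,0,0,0,0,0,10]
    - [0.8,0,0,0,0,0,10]
    - [1,0,0,0,0,0,10]

```text
time_s: 20.15
tcp_pos: [0.5533, -0.0007, 0.0123]
ee_rot: [0.0, 0.812, 0.584, 0.0]
contact_force: [-1.1, -2.2, -2.2]
grip_width: 0.0211
```

```bash
python3 j.py
```

```text
t 20.15 jx -162.22 F 2.45 T 0.440
```

Request:
play_rows:
  targets:
    - [0.2,0,0,0,0,0,10]
    - [0.4,0,0,0,0,0,10]
    - [0.6,0,0,0,0,0,10]
    - [0.8,0,0,0,0,0,10]
    - [1,0,0,0,0,0,10]

```text
time_s: 20.65
tcp_pos: [0.5536, 0.0002, 0.0123]
ee_rot: [-0.0, 0.812, 0.584, -0.0]
contact_force: [-1.1, -2.7, -2.8]
grip_width: 0.0213
```

```bash
python3 j.py
```

```text
t 20.65 jx -161.25 F 2.91 T 0.429
```

Request:
play_rows:
  targets:
    - [0.2,0,0,0,0,0,10]
    - [0.4,0,0,0,0,0,10]
    - [0.6,0,0,0,0,0,10]
    - [0.8,0,0,0,0,0,10]
    - [1,0,0,0,0,0,10]

```text
time_s: 21.15
tcp_pos: [0.5539, 0.0012, 0.0123]
ee_rot: [-0.0, 0.812, 0.584, -0.0]
contact_force: [-0.2, -3.2, -2.6]
grip_width: 0.0213
```

```bash
python3 j.py
```

```text
t 21.15 jx -160.24 F 3.13 T 0.512
```

Request:
play_rows:
  targets:
    - [0.2,0,0,0,0,0,10]
    - [0.4,0,0,0,0,0,10]
    - [0.6,0,0,0,0,0,10]
    - [0.8,0,0,0,0,0,10]
    - [1,0,0,0,0,0,10]

```text
time_s: 21.65
tcp_pos: [0.5543, 0.0021, 0.0123]
ee_rot: [0.0, 0.812, 0.584, -0.0]
contact_force: [-0.5, -3.2, -2.4]
grip_width: 0.0211
```

```bash
python3 j.py
```

```text
t 21.65 jx -159.26 F 3.23 T 0.499
```

Request:
play_rows:
  targets:
    - [0.15,0,0,0,0,0,10]
    - [0.3,0,0,0,0,0,10]
    - [0.45,0,0,0,0,0,10]
    - [0.6,0,0,0,0,0,10]
    - [0.7,0,0,0,0,0,10]

```text
time_s: 22.15
tcp_pos: [0.5545, 0.0028, 0.0123]
ee_rot: [0.0, 0.812, 0.584, 0.0]
contact_force: [-1.6, -2.5, -2.4]
grip_width: 0.021
```

```bash
python3 j.py
```

```text
t 22.15 jx -158.53 F 2.85 T 0.524
```

Request:
play_rows:
  targets:
    - [0.15,0,0,0,0,0,10]
    - [0.3,0,0,0,0,0,10]
    - [0.45,0,0,0,0,0,10]
    - [0.6,0,0,0,0,0,10]
    - [0.7,0,0,0,0,0,10]

```text
time_s: 22.65
tcp_pos: [0.5547, 0.0034, 0.0123]
ee_rot: [-0.0, 0.812, 0.584, -0.0]
contact_force: [-1.3, -2.8, -2.2]
grip_width: 0.0209
```

```bash
python3 j.py
```

```text
t 22.65 jx -157.84 F 3.08 T 0.495
```

Request:
play_rows:
  targets:
    - [0.15,0,0,0,0,0,10]
    - [0.3,0,0,0,0,0,10]
    - [0.45,0,0,0,0,0,10]
    - [0.6,0,0,0,0,0,10]
    - [0.7,0,0,0,0,0,10]

```text
time_s: 23.15
tcp_pos: [0.5549, 0.0041, 0.0123]
ee_rot: [-0.0, 0.812, 0.584, -0.0]
contact_force: [-1.9, -3.7, -1.5]
grip_width: 0.0212
```

```bash
python3 j.py
```

```text
t 23.15 jx -157.15 F 4.14 T 0.444
```

Request:
play_rows:
  targets:
    - [0.15,0,0,0,0,0,10]
    - [0.3,0,0,0,0,0,10]
    - [0.45,0,0,0,0,0,10]
    - [0.6,0,0,0,0,0,10]
    - [0.7,0,0,0,0,0,10]

```text
time_s: 23.65
tcp_pos: [0.5552, 0.0047, 0.0123]
ee_rot: [0.0, 0.812, 0.584, 0.0]
contact_force: [-0.9, -2.8, -2.3]
grip_width: 0.0209
```

```bash
python3 j.py
```

```text
t 23.65 jx -156.44 F 2.93 T 0.489
```

Request:
play_rows:
  targets:
    - [0.15,0,0,0,0,0,10]
    - [0.3,0,0,0,0,0,10]
    - [0.45,0,0,0,0,0,10]
    - [0.6,0,0,0,0,0,10]
    - [0.7,0,0,0,0,0,10]

```text
time_s: 24.15
tcp_pos: [0.5554, 0.0054, 0.0123]
ee_rot: [0.0, 0.812, 0.584, 0.0]
contact_force: [-1.4, -3.6, -2.7]
grip_width: 0.0212
```

```bash
python3 j.py
```

```text
t 24.15 jx -155.73 F 3.88 T 0.475
```

Request:
play_rows:
  targets:
    - [0.15,0,0,0,0,0,10]
    - [0.3,0,0,0,0,0,10]
    - [0.45,0,0,0,0,0,10]
    - [0.6,0,0,0,0,0,10]
    - [0.7,0,0,0,0,0,10]

```text
time_s: 24.65
tcp_pos: [0.5556, 0.0061, 0.0123]
ee_rot: [0.0, 0.812, 0.584, 0.0]
contact_force: [-0.6, -2.8, -3.4]
grip_width: 0.0207
```

```bash
python3 j.py
```

```text
t 24.65 jx -155.03 F 2.83 T 0.439
```

Request:
play_rows:
  targets:
    - [0.15,0,0,0,0,0,10]
    - [0.3,0,0,0,0,0,10]
    - [0.45,0,0,0,0,0,10]
    - [0.6,0,0,0,0,0,10]
    - [0.7,0,0,0,0,0,10]

```text
time_s: 25.15
tcp_pos: [0.5559, 0.0068, 0.0123]
ee_rot: [0.0, 0.812, 0.584, 0.0]
contact_force: [-0.8, -2.8, -2.8]
grip_width: 0.0214
```

```bash
python3 j.py
```

```text
t 25.15 jx -154.32 F 2.90 T 0.452
```

Request:
play_rows:
  targets:
    - [0.15,0,0,0,0,0,10]
    - [0.3,0,0,0,0,0,10]
    - [0.45,0,0,0,0,0,10]
    - [0.6,0,0,0,0,0,10]
    - [0.7,0,0,0,0,0,10]

```text
time_s: 25.65
tcp_pos: [0.5561, 0.0074, 0.0123]
ee_rot: [0.0, 0.812, 0.584, 0.0]
contact_force: [-0.3, -3.2, -2.6]
grip_width: 0.0209
```

```bash
python3 j.py
```

```text
t 25.65 jx -153.64 F 3.12 T 0.455
```

Request:
play_rows:
  targets:
    - [0.15,0,0,0,0,0,10]
    - [0.3,0,0,0,0,0,10]
    - [0.45,0,0,0,0,0,10]
    - [0.6,0,0,0,0,0,10]
    - [0.7,0,0,0,0,0,10]

```text
time_s: 26.15
tcp_pos: [0.5563, 0.0081, 0.0123]
ee_rot: [-0.0, 0.812, 0.584, -0.0]
contact_force: [-1.8, -2.2, -3.1]
grip_width: 0.0213
```

```bash
python3 j.py
```

```text
t 26.15 jx -152.92 F 2.68 T 0.487
```

Request:
play_rows:
  targets:
    - [0.15,0,0,0,0,0,10]
    - [0.3,0,0,0,0,0,10]
    - [0.45,0,0,0,0,0,10]
    - [0.6,0,0,0,0,0,10]
    - [0.7,0,0,0,0,0,10]

```text
time_s: 26.65
tcp_pos: [0.5565, 0.0087, 0.0123]
ee_rot: [0.0, 0.812, 0.584, 0.0]
contact_force: [-0.8, -2.8, -2.5]
grip_width: 0.0213
```

```bash
python3 j.py
```

```text
t 26.65 jx -152.23 F 2.85 T 0.476
```

Request:
play_rows:
  targets:
    - [0.15,0,0,0,0,0,10]
    - [0.3,0,0,0,0,0,10]
    - [0.45,0,0,0,0,0,10]
    - [0.6,0,0,0,0,0,10]
    - [0.7,0,0,0,0,0,10]

```text
time_s: 27.15
tcp_pos: [0.5567, 0.0094, 0.0123]
ee_rot: [0.0, 0.812, 0.584, 0.0]
contact_force: [-1.4, -1.6, -2.2]
grip_width: 0.0213
```

```bash
python3 j.py
```

```text
t 27.15 jx -151.54 F 2.01 T 0.516
```

Request:
play_rows:
  targets:
    - [0.15,0,0,0,0,0,10]
    - [0.3,0,0,0,0,0,10]
    - [0.45,0,0,0,0,0,10]
    - [0.6,0,0,0,0,0,10]
    - [0.7,0,0,0,0,0,10]

```text
time_s: 27.65
tcp_pos: [0.557, 0.0101, 0.0123]
ee_rot: [0.0, 0.812, 0.584, 0.0]
contact_force: [-1.1, -2.7, -2.2]
grip_width: 0.0212
```

```bash
python3 j.py
```

```text
t 27.65 jx -150.84 F 2.95 T 0.510
```

Request:
play_rows:
  targets:
    - [0.15,0,0,0,0,0,10]
    - [0.3,0,0,0,0,0,10]
    - [0.45,0,0,0,0,0,10]
    - [0.6,0,0,0,0,0,10]
    - [0.7,0,0,0,0,0,10]

```text
time_s: 28.15
tcp_pos: [0.5572, 0.0107, 0.0123]
ee_rot: [-0.0, 0.812, 0.584, -0.0]
contact_force: [-1.2, -2.7, -2.2]
grip_width: 0.0212
```

```bash
python3 j.py
```

```text
t 28.15 jx -150.16 F 2.94 T 0.454
```

Request:
play_rows:
  targets:
    - [0.15,0,0,0,0,0,10]
    - [0.3,0,0,0,0,0,10]
    - [0.45,0,0,0,0,0,10]
    - [0.6,0,0,0,0,0,10]
    - [0.7,0,0,0,0,0,10]

```text
time_s: 28.65
tcp_pos: [0.5574, 0.0114, 0.0123]
ee_rot: [-0.0, 0.812, 0.584, -0.0]
contact_force: [-0.6, -2.7, -2.6]
grip_width: 0.0212
```

```bash
python3 j.py
```

```text
t 28.65 jx -149.45 F 2.80 T 0.451
```

Request:
play_rows:
  targets:
    - [0.15,0,0,0,0,0,10]
    - [0.3,0,0,0,0,0,10]
    - [0.45,0,0,0,0,0,10]
    - [0.6,0,0,0,0,0,10]
    - [0.7,0,0,0,0,0,10]

```text
time_s: 29.15
tcp_pos: [0.5576, 0.0121, 0.0123]
ee_rot: [0.0, 0.812, 0.584, 0.0]
contact_force: [-1.8, -3.0, -2.8]
grip_width: 0.0209
```

```bash
python3 j.py
```

```text
t 29.15 jx -148.73 F 3.42 T 0.494
```

Request:
play_rows:
  targets:
    - [0.15,0,0,0,0,0,10]
    - [0.3,0,0,0,0,0,10]
    - [0.45,0,0,0,0,0,10]
    - [0.6,0,0,0,0,0,10]
    - [0.7,0,0,0,0,0,10]

```text
time_s: 29.65
tcp_pos: [0.5578, 0.0127, 0.0123]
ee_rot: [-0.0, 0.812, 0.584, -0.0]
contact_force: [-0.5, -3.5, -3.0]
grip_width: 0.0212
```

```bash
python3 j.py
```

```text
t 29.65 jx -148.05 F 3.47 T 0.461
```

Request:
play_rows:
  targets:
    - [0.15,0,0,0,0,0,10]
    - [0.3,0,0,0,0,0,10]
    - [0.45,0,0,0,0,0,10]
    - [0.6,0,0,0,0,0,10]
    - [0.7,0,0,0,0,0,10]

```text
time_s: 30.15
tcp_pos: [0.5581, 0.0134, 0.0123]
ee_rot: [0.0, 0.812, 0.584, 0.0]
contact_force: [-1.0, -2.5, -1.7]
grip_width: 0.0208
```

```bash
python3 j.py
```

```text
t 30.15 jx -147.32 F 2.66 T 0.529
```

Request:
play_rows:
  targets:
    - [0.15,0,0,0,0,0,10]
    - [0.3,0,0,0,0,0,10]
    - [0.45,0,0,0,0,0,10]
    - [0.6,0,0,0,0,0,10]
    - [0.7,0,0,0,0,0,10]

```text
time_s: 30.65
tcp_pos: [0.5583, 0.014, 0.0123]
ee_rot: [0.0, 0.812, 0.584, -0.0]
contact_force: [-1.0, -2.8, -2.1]
grip_width: 0.0212
```

```bash
python3 j.py
```

```text
t 30.65 jx -146.64 F 2.99 T 0.467
```

Request:
play_rows:
  targets:
    - [0.15,0,0,0,0,0,10]
    - [0.3,0,0,0,0,0,10]
    - [0.45,0,0,0,0,0,10]
    - [0.6,0,0,0,0,0,10]
    - [0.7,0,0,0,0,0,10]

```text
time_s: 31.15
tcp_pos: [0.5585, 0.0147, 0.0123]
ee_rot: [0.0, 0.812, 0.584, 0.0]
contact_force: [-0.9, -3.3, -2.9]
grip_width: 0.0211
```

```bash
python3 j.py
```

```text
t 31.15 jx -145.93 F 3.39 T 0.493
```

Request:
play_rows:
  targets:
    - [0.15,0,0,0,0,0,10]
    - [0.3,0,0,0,0,0,10]
    - [0.45,0,0,0,0,0,10]
    - [0.6,0,0,0,0,0,10]
    - [0.7,0,0,0,0,0,10]

```text
time_s: 31.65
tcp_pos: [0.5587, 0.0154, 0.0123]
ee_rot: [0.0, 0.812, 0.584, 0.0]
contact_force: [-1.0, -2.8, -2.2]
grip_width: 0.0213
```

```bash
python3 j.py
```

```text
t 31.65 jx -145.25 F 2.93 T 0.458
```

Request:
play_rows:
  targets:
    - [0.15,0,0,0,0,0,10]
    - [0.3,0,0,0,0,0,10]
    - [0.45,0,0,0,0,0,10]
    - [0.6,0,0,0,0,0,10]
    - [0.7,0,0,0,0,0,10]

```text
time_s: 32.15
tcp_pos: [0.559, 0.016, 0.0123]
ee_rot: [0.0, 0.812, 0.584, 0.0]
contact_force: [-1.4, -3.3, -2.6]
grip_width: 0.0211
```

```bash
python3 j.py
```

```text
t 32.15 jx -144.54 F 3.57 T 0.460
```

Request:
play_rows:
  targets:
    - [0.15,0,0,0,0,0,10]
    - [0.3,0,0,0,0,0,10]
    - [0.45,0,0,0,0,0,10]
    - [0.6,0,0,0,0,0,10]
    - [0.7,0,0,0,0,0,10]

```text
time_s: 32.65
tcp_pos: [0.5592, 0.0167, 0.0123]
ee_rot: [0.0, 0.812, 0.584, -0.0]
contact_force: [-0.6, -2.7, -1.4]
grip_width: 0.0211
```

```bash
python3 j.py
```

```text
t 32.65 jx -143.86 F 2.76 T 0.522
```

Request:
play_rows:
  targets:
    - [0.15,0,0,0,0,0,10]
    - [0.3,0,0,0,0,0,10]
    - [0.45,0,0,0,0,0,10]
    - [0.6,0,0,0,0,0,10]
    - [0.7,0,0,0,0,0,10]

```text
time_s: 33.15
tcp_pos: [0.5594, 0.0174, 0.0123]
ee_rot: [-0.0, 0.812, 0.584, -0.0]
contact_force: [-0.9, -2.9, -2.2]
grip_width: 0.0208
```

```bash
python3 j.py
```

```text
t 33.15 jx -143.15 F 3.02 T 0.437
```

Request:
play_rows:
  targets:
    - [0.15,0,0,0,0,0,10]
    - [0.3,0,0,0,0,0,10]
    - [0.45,0,0,0,0,0,10]
    - [0.6,0,0,0,0,0,10]
    - [0.7,0,0,0,0,0,10]

```text
time_s: 33.65
tcp_pos: [0.5596, 0.018, 0.0123]
ee_rot: [-0.0, 0.812, 0.584, -0.0]
contact_force: [-1.5, -3.2, -2.0]
grip_width: 0.0213
```

```bash
python3 j.py
```

```text
t 33.65 jx -142.46 F 3.54 T 0.467
```

Request:
play_rows:
  targets:
    - [0.15,0,0,0,0,0,10]
    - [0.3,0,0,0,0,0,10]
    - [0.45,0,0,0,0,0,10]
    - [0.6,0,0,0,0,0,10]
    - [0.7,0,0,0,0,0,10]

```text
time_s: 34.15
tcp_pos: [0.5598, 0.0187, 0.0123]
ee_rot: [-0.0, 0.812, 0.584, -0.0]
contact_force: [-1.9, -2.5, -3.5]
grip_width: 0.0211
```

```bash
python3 j.py
```

```text
t 34.15 jx -141.75 F 2.94 T 0.512
```

Request:
play_rows:
  targets:
    - [0.15,0,0,0,0,0,10]
    - [0.3,0,0,0,0,0,10]
    - [0.45,0,0,0,0,0,10]
    - [0.6,0,0,0,0,0,10]
    - [0.7,0,0,0,0,0,10]

```text
time_s: 34.65
tcp_pos: [0.5601, 0.0194, 0.0123]
ee_rot: [0.0, 0.812, 0.584, -0.0]
contact_force: [-1.6, -3.1, -2.5]
grip_width: 0.021
```

```bash
python3 j.py
```

```text
t 34.65 jx -141.04 F 3.45 T 0.473
```

Request:
play_rows:
  targets:
    - [0.15,0,0,0,0,0,10]
    - [0.3,0,0,0,0,0,10]
    - [0.45,0,0,0,0,0,10]
    - [0.6,0,0,0,0,0,10]
    - [0.7,0,0,0,0,0,10]

```text
time_s: 35.15
tcp_pos: [0.5603, 0.02, 0.0123]
ee_rot: [-0.0, 0.812, 0.584, -0.0]
contact_force: [-1.7, -2.8, -2.6]
grip_width: 0.0212
```

```bash
python3 j.py
```

```text
t 35.15 jx -140.35 F 3.16 T 0.506
```

Request:
play_rows:
  targets:
    - [0.15,0,0,0,0,0,10]
    - [0.3,0,0,0,0,0,10]
    - [0.45,0,0,0,0,0,10]
    - [0.6,0,0,0,0,0,10]
    - [0.7,0,0,0,0,0,10]

```text
time_s: 35.65
tcp_pos: [0.5605, 0.0207, 0.0123]
ee_rot: [-0.0, 0.812, 0.584, -0.0]
contact_force: [-1.6, -2.4, -2.9]
grip_width: 0.021
```

```bash
python3 j.py
```

```text
t 35.65 jx -139.66 F 2.77 T 0.510
```

Request:
play_rows:
  targets:
    - [0.1,0,0,0,0,0,10]
    - [0.2,0,0,0,0,0,10]
    - [0.3,0,0,0,0,0,10]
    - [0.4,0,0,0,0,0,10]
    - [0.5,0,0,0,0,0,10]

```text
time_s: 36.15
tcp_pos: [0.5607, 0.0211, 0.0123]
ee_rot: [-0.0, 0.812, 0.584, -0.0]
contact_force: [-0.6, -2.4, -2.6]
grip_width: 0.0211
```

```bash
python3 j.py
```

```text
t 36.15 jx -139.16 F 2.49 T 0.513
```

Request:
play_rows:
  targets:
    - [0.1,0,0,0,0,0,10]
    - [0.2,0,0,0,0,0,10]
    - [0.3,0,0,0,0,0,10]
    - [0.4,0,0,0,0,0,10]
    - [0.5,0,0,0,0,0,10]

```text
time_s: 36.65
tcp_pos: [0.5608, 0.0216, 0.0123]
ee_rot: [-0.0, 0.812, 0.584, -0.0]
contact_force: [-0.4, -2.9, -1.7]
grip_width: 0.0208
```

```bash
python3 j.py
```

```text
t 36.65 jx -138.64 F 2.90 T 0.543
```

Torque is rising (0.51 to 0.54), so the feeler is probably engaged. Smaller nudges now.

Request:
play_rows:
  targets:
    - [0.1,0,0,0,0,0,10]
    - [0.2,0,0,0,0,0,10]
    - [0.3,0,0,0,0,0,10]
    - [0.4,0,0,0,0,0,10]
    - [0.5,0,0,0,0,0,10]

```text
time_s: 37.15
tcp_pos: [0.561, 0.0221, 0.0123]
ee_rot: [-0.0, 0.812, 0.584, -0.0]
contact_force: [-1.0, -3.1, -1.8]
grip_width: 0.0209
```

```bash
python3 j.py
```

```text
t 37.15 jx -138.17 F 3.21 T 0.521
```

Request:
play_rows:
  targets:
    - [0.1,0,0,0,0,0,10]
    - [0.2,0,0,0,0,0,10]
    - [0.3,0,0,0,0,0,10]
    - [0.4,0,0,0,0,0,10]
    - [0.5,0,0,0,0,0,10]

```text
time_s: 37.65
tcp_pos: [0.5612, 0.0226, 0.0123]
ee_rot: [0.0, 0.812, 0.584, 0.0]
contact_force: [-1.7, -3.7, -2.4]
grip_width: 0.021
```

```bash
python3 j.py
```

```text
t 37.65 jx -137.65 F 4.06 T 0.512
```

Request:
play_rows:
  targets:
    - [0.1,0,0,0,0,0,10]
    - [0.2,0,0,0,0,0,10]
    - [0.3,0,0,0,0,0,10]
    - [0.35,0,0,0,0,0,10]
    - [0.4,0,0,0,0,0,10]

```text
time_s: 38.15
tcp_pos: [0.5613, 0.0229, 0.0123]
ee_rot: [0.0, 0.812, 0.584, 0.0]
contact_force: [-0.7, -3.0, -2.1]
grip_width: 0.0217
```

```bash
python3 j.py
```

```text
t 38.15 jx -137.25 F 3.02 T 0.490
```

Request:
play_rows:
  targets:
    - [0.1,0,0,0,0,0,10]
    - [0.2,0,0,0,0,0,10]
    - [0.3,0,0,0,0,0,10]
    - [0.4,0,0,0,0,0,10]
    - [0.5,0,0,0,0,0,10]

```text
time_s: 38.65
tcp_pos: [0.5614, 0.0234, 0.0123]
ee_rot: [0.0, 0.812, 0.584, 0.0]
contact_force: [-0.5, -2.9, -2.4]
grip_width: 0.0208
```

```bash
python3 j.py
```

```text
t 38.65 jx -136.75 F 2.86 T 0.514
```

Request:
play_rows:
  targets:
    - [0.1,0,0,0,0,0,10]
    - [0.2,0,0,0,0,0,10]
    - [0.3,0,0,0,0,0,10]
    - [0.35,0,0,0,0,0,10]
    - [0.4,0,0,0,0,0,10]

```text
time_s: 39.15
tcp_pos: [0.5615, 0.0238, 0.0123]
ee_rot: [-0.0, 0.812, 0.584, 0.0]
contact_force: [-0.5, -2.7, -2.3]
grip_width: 0.0211
```

```bash
python3 j.py
```

```text
t 39.15 jx -136.35 F 2.70 T 0.509
```

Request:
play_rows:
  targets:
    - [0.1,0,0,0,0,0,10]
    - [0.2,0,0,0,0,0,10]
    - [0.3,0,0,0,0,0,10]
    - [0.35,0,0,0,0,0,10]
    - [0.4,0,0,0,0,0,10]

```text
time_s: 39.65
tcp_pos: [0.5617, 0.0242, 0.0123]
ee_rot: [-0.0, 0.812, 0.584, -0.0]
contact_force: [-1.2, -2.5, -2.6]
grip_width: 0.0212
```

```bash
python3 j.py
```

```text
t 39.65 jx -135.96 F 2.72 T 0.518
```

Request:
play_rows:
  targets:
    - [0.1,0,0,0,0,0,10]
    - [0.2,0,0,0,0,0,10]
    - [0.3,0,0,0,0,0,10]
    - [0.35,0,0,0,0,0,10]
    - [0.4,0,0,0,0,0,10]

```text
time_s: 40.15
tcp_pos: [0.5618, 0.0246, 0.0123]
ee_rot: [0.0, 0.812, 0.584, 0.0]
contact_force: [-1.1, -3.9, -2.1]
grip_width: 0.0209
```

```bash
python3 j.py
```

```text
t 40.15 jx -135.54 F 3.99 T 0.549
```

Request:
play_rows:
  targets:
    - [0.1,0,0,0,0,0,10]
    - [0.2,0,0,0,0,0,10]
    - [0.3,0,0,0,0,0,10]
    - [0.35,0,0,0,0,0,10]
    - [0.4,0,0,0,0,0,10]

```text
time_s: 40.65
tcp_pos: [0.5619, 0.0249, 0.0123]
ee_rot: [-0.0, 0.812, 0.584, -0.0]
contact_force: [-1.4, -4.0, -2.4]
grip_width: 0.0209
```

```bash
python3 j.py
```

```text
t 40.65 jx -135.19 F 4.25 T 0.504
```

Request:
play_rows:
  targets:
    - [0.1,0,0,0,0,0,10]
    - [0.2,0,0,0,0,0,10]
    - [0.3,0,0,0,0,0,10]
    - [0.35,0,0,0,0,0,10]
    - [0.4,0,0,0,0,0,10]

```text
time_s: 41.15
tcp_pos: [0.5621, 0.0253, 0.0123]
ee_rot: [0.0, 0.812, 0.584, 0.0]
contact_force: [-1.2, -3.4, -2.7]
grip_width: 0.021
```

```bash
python3 j.py
```

```text
t 41.15 jx -134.75 F 3.59 T 0.531
```

Request:
play_rows:
  targets:
    - [0.1,0,0,0,0,0,10]
    - [0.2,0,0,0,0,0,10]
    - [0.3,0,0,0,0,0,10]
    - [0.35,0,0,0,0,0,10]
    - [0.4,0,0,0,0,0,10]

```text
time_s: 41.65
tcp_pos: [0.5622, 0.0257, 0.0123]
ee_rot: [0.0, 0.812, 0.584, 0.0]
contact_force: [-1.5, -3.4, -2.5]
grip_width: 0.021
```

```bash
python3 j.py
```

```text
t 41.65 jx -134.35 F 3.69 T 0.536
```

Request:
play_rows:
  targets:
    - [0.1,0,0,0,0,0,10]
    - [0.2,0,0,0,0,0,10]
    - [0.3,0,0,0,0,0,10]
    - [0.35,0,0,0,0,0,10]
    - [0.4,0,0,0,0,0,10]

```text
time_s: 42.15
tcp_pos: [0.5623, 0.0261, 0.0123]
ee_rot: [0.0, 0.812, 0.584, -0.0]
contact_force: [-0.9, -3.6, -2.0]
grip_width: 0.0212
```

```bash
python3 j.py
```

```text
t 42.15 jx -133.96 F 3.66 T 0.548
```

Request:
play_rows:
  targets:
    - [0.1,0,0,0,0,0,10]
    - [0.2,0,0,0,0,0,10]
    - [0.3,0,0,0,0,0,10]
    - [0.35,0,0,0,0,0,10]
    - [0.4,0,0,0,0,0,10]

```text
time_s: 42.65
tcp_pos: [0.5625, 0.0264, 0.0123]
ee_rot: [-0.0, 0.812, 0.584, -0.0]
contact_force: [-0.4, -4.2, -2.1]
grip_width: 0.021
```

```bash
python3 j.py
```

```text
t 42.65 jx -133.56 F 4.09 T 0.545
```

Request:
play_rows:
  targets:
    - [0.1,0,0,0,0,0,10]
    - [0.2,0,0,0,0,0,10]
    - [0.25,0,0,0,0,0,10]
    - [0.3,0,0,0,0,0,10]
    - [0.35,0,0,0,0,0,10]

```text
time_s: 43.15
tcp_pos: [0.5626, 0.0268, 0.0123]
ee_rot: [-0.0, 0.812, 0.584, -0.0]
contact_force: [-0.9, -3.1, -2.1]
grip_width: 0.0211
```

```bash
python3 j.py
```

```text
t 43.15 jx -133.21 F 3.22 T 0.548
```

Request:
play_rows:
  targets:
    - [0.1,0,0,0,0,0,10]
    - [0.2,0,0,0,0,0,10]
    - [0.25,0,0,0,0,0,10]
    - [0.3,0,0,0,0,0,10]
    - [0.35,0,0,0,0,0,10]

```text
time_s: 43.65
tcp_pos: [0.5627, 0.0271, 0.0123]
ee_rot: [-0.0, 0.812, 0.584, -0.0]
contact_force: [-1.6, -3.2, -2.1]
grip_width: 0.0208
```

```bash
python3 j.py
```

```text
t 43.65 jx -132.85 F 3.57 T 0.523
```

Request:
play_rows:
  targets:
    - [0.1,0,0,0,0,0,10]
    - [0.2,0,0,0,0,0,10]
    - [0.25,0,0,0,0,0,10]
    - [0.3,0,0,0,0,0,10]
    - [0.35,0,0,0,0,0,10]

```text
time_s: 44.15
tcp_pos: [0.5628, 0.0274, 0.0123]
ee_rot: [0.0, 0.812, 0.584, -0.0]
contact_force: [-1.4, -2.9, -2.3]
grip_width: 0.0206
```

```bash
python3 j.py
```

```text
t 44.15 jx -132.51 F 3.16 T 0.522
```

Request:
play_rows:
  targets:
    - [0.1,0,0,0,0,0,10]
    - [0.2,0,0,0,0,0,10]
    - [0.25,0,0,0,0,0,10]
    - [0.3,0,0,0,0,0,10]
    - [0.35,0,0,0,0,0,10]

```text
time_s: 44.65
tcp_pos: [0.5628, 0.0277, 0.0123]
ee_rot: [-0.0, 0.812, 0.584, -0.0]
contact_force: [-0.4, -5.8, -3.1]
grip_width: 0.0212
```

```bash
python3 j.py
```

```text
t 44.65 jx -132.30 F 5.59 T 0.962
```

Torque jumped from 0.52 to 0.96 and the advance stalled, so the block has met the stop at roughly 6.5 N total. One 0.15 mm nudge to confirm.

Request:
play_rows:
  targets:
    - [0.05,0,0,0,0,0,10]
    - [0.1,0,0,0,0,0,10]
    - [0.15,0,0,0,0,0,10]
    - [0.15,0,0,0,0,0,10]
    - [0.15,0,0,0,0,0,10]

```text
time_s: 45.15
tcp_pos: [0.5628, 0.0277, 0.0123]
ee_rot: [-0.0, 0.812, 0.584, -0.0]
contact_force: [-1.8, -7.1, -1.7]
grip_width: 0.0217
```

```bash
python3 j.py
```

```text
t 45.15 jx -132.28 F 7.29 T 1.132
```

Confirmed: about 8 N and no further movement, well under 18 N. Back off and lift.

Request:
play_rows:
  targets:
    - [-1,0,0,0,0,0,10]
    - [-5,0,0,0,0,0,10]
    - [-15,0,0,0,0,0,10]
    - [-30,0,-2,0,0,0,10]
    - [-50,0,-12,0,0,0,10]

```text
time_s: 45.65
tcp_pos: [0.546, -0.0204, 0.0238]
ee_rot: [-0.0, 0.812, 0.584, -0.001]
contact_force: [0.8, -0.5, -1.8]
grip_width: 0.0211
```

Request:
play_rows:
  targets:
    - [-20,0,-25,0,0,0,10]
    - [-40,0,-55,0,0,0,10]
    - [-60,0,-85,0,0,0,10]
    - [-75,0,-100,0,0,0,10]
    - [-85,0,-105,0,0,0,10]

```text
time_s: 46.15
tcp_pos: [0.5199, -0.1021, 0.1311]
ee_rot: [0.001, 0.812, 0.583, 0.001]
contact_force: [0.0, -0.0, -2.1]
grip_width: 0.0213
```

```bash
python3 - <<'E'
from h import *
st(); delta([.4908,-.4325,.124],-69.79)
im,d=imaging.grab_frame('scene'); save('s8.png',im[170:300,230:360],5)
E
```

```text
t 46.15 tcp [ 519.95 -102.06  131.08] yang -18.64 tilt [ 0.14 -0.04] F [ 0.   -0.05 -2.15] T [-0.008  0.047  0.01 ] w 21.3 q [-0.25  0.44  1.97 -0.    0.73  0.07]
shift mm [-322.43   77.97    7.25] rot [ 0.0024 -0.0013  0.8928] | cur yang -18.64
```

View pics/s8.png

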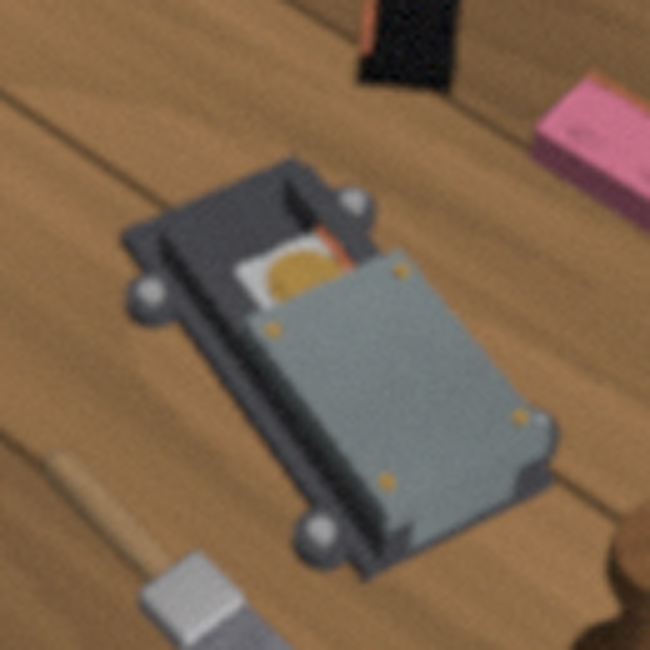

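The block is home, with one medallion visible outside the cover. Return the bar.

Request:
play_rows:
  targets:
    - [-30,7,1,0,0,0.08,10]
    - [-66,16,2,0,0,0.18,10]
    - [-104,25,3,0,0,0.28,10]
    - [-142,34,4,0,0,0.39,10]
    - [-180,43,5,0,0,0.5,10]

```text
time_s: 46.7
tcp_pos: [0.5025, -0.2855, 0.123]
ee_rot: [-0.001, 0.932, 0.363, -0.0]
contact_force: [1.4, -0.1, -2.3]
grip_width: 0.0208
```

```bash
python3 - <<'E'
from h import *
st(); delta([.4908,-.4325,.124],-69.79)
E
```

```text
t 46.70 tcp [ 502.47 -285.5   122.97] yang -47.46 tilt [-0.08  0.06] F [ 1.45 -0.07 -2.27] T [-0.046 -0.005 -0.031] w 20.8 q [-0.57  0.51  1.86  0.    0.77  0.26]
shift mm [-107.99  100.42   -1.15] rot [-0.0016  0.0007  0.3897] | cur yang -47.46
```

Request:
play_rows:
  targets:
    - [-32,30,0,0,0,0.12,10]
    - [-66,61,0,0,0,0.24,10]
    - [-95,88,-1,0,0,0.34,10]
    - [-108,100,-1,0,0,0.39,10]
    - [-108,100,-1,0,0,0.39,10]

```text
time_s: 47.2
tcp_pos: [0.4912, -0.4331, 0.1238]
ee_rot: [-0.0, 0.984, 0.176, -0.0]
contact_force: [0.5, 0.4, -1.9]
grip_width: 0.021
```

Request:
play_rows:
  targets:
    - [0,0,0,0,0,0,10]
    - [0,0,0,0,0,0,10]
    - [0,0,0,0,0,0,10]
    - [0,0,0,0,0,0,10]
    - [0,0,0,0,0,0,10]

```text
time_s: 47.7
tcp_pos: [0.4924, -0.4306, 0.1254]
ee_rot: [0.0, 0.984, 0.178, 0.0]
contact_force: [-0.8, -0.2, -2.3]
grip_width: 0.0211
```

```bash
python3 - <<'E'
from h import *
st(); delta([.4908,-.4325,.029],-69.79)
o=monitor.get_obs(); im,d=imaging.grab_frame('wrist'); save('w9.png',im)
delta([.4908,-.4325,.029],-69.79)
E
```

```text
t 47.70 tcp [ 492.35 -430.63  125.44] yang -69.50 tilt [ 0.01 -0.01] F [-0.81 -0.22 -2.3 ] T [-0.033  0.046  0.009] w 21.1 q [-0.76  0.6   1.68 -0.    0.86  0.45]
shift mm [-2.11  1.19 96.44] rot [ 0.0001 -0.0001  0.005 ] | cur yang -69.5
shift mm [-2.    1.06 96.45] rot [ 0.0002 -0.0001  0.0047] | cur yang -69.52
```

View pics/w9.png

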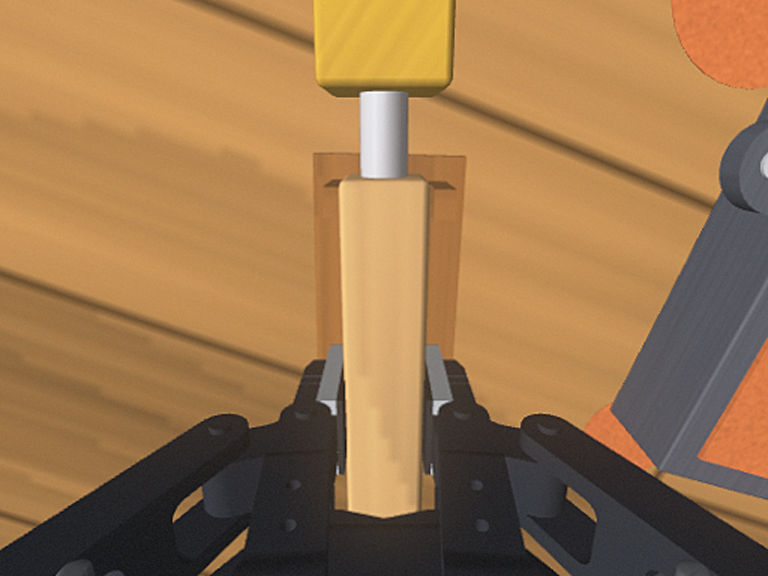

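Bar is centred over the rest. Lower.

Request:
play_rows:
  targets:
    - [-2,1,20,0,0,0.005,10]
    - [-2,1,50,0,0,0.005,10]
    - [-2,1,72,0,0,0.005,10]
    - [-2,1,85,0,0,0.005,10]
    - [-2,1,92,0,0,0.005,10]

```text
time_s: 48.25
tcp_pos: [0.4903, -0.4324, 0.0323]
ee_rot: [-0.0, 0.985, 0.175, -0.0]
contact_force: [-0.0, -0.1, -2.2]
grip_width: 0.0212
```

Request:
play_rows:
  targets:
    - [0,0,1.5,0,0,0,10]
    - [0,0,3,0,0,0,10]
    - [0,0,4,0,0,0,10]
    - [0,0,4,0,0,0,10]
    - [0,0,4,0,0,0,10]

```text
time_s: 48.75
tcp_pos: [0.4908, -0.433, 0.0299]
ee_rot: [0.0, 0.985, 0.175, 0.0]
contact_force: [0.2, 0.5, -3.3]
grip_width: 0.0208
```

```bash
python3 - <<'E'
from h import *
st(); delta([.4908,-.4325,.0275],-69.79)
o=monitor.get_obs(); im,d=imaging.grab_frame('wrist'); save('w10.png',im)
E
```

```text
t 48.75 tcp [ 490.81 -432.99   29.87] yang -69.84 tilt [ 0.03 -0.03] F [ 0.2   0.54 -3.32] T [-0.077  0.017  0.012] w 20.8 q [-0.77  0.72  1.73 -0.    0.69  0.45]
shift mm [ 0.16 -0.46  2.37] rot [ 0.0007 -0.0004 -0.0009] | cur yang -69.84
```

View pics/w10.png

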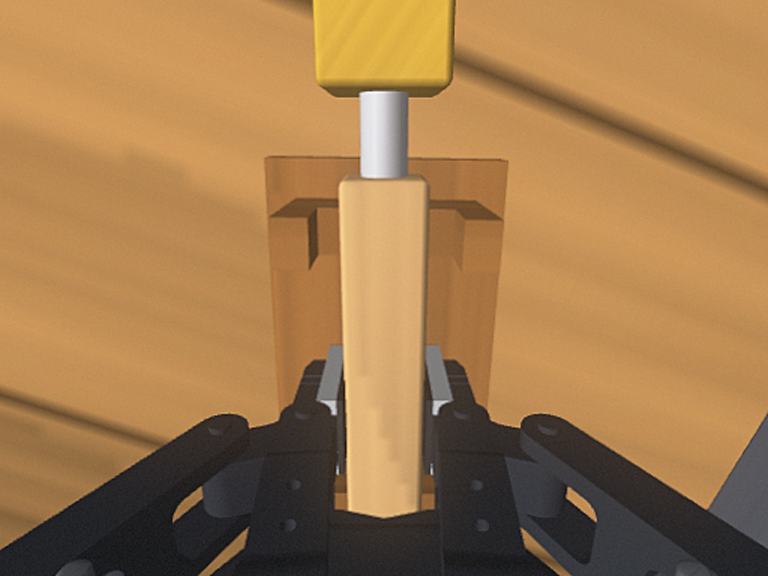

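Placed over the saddles about 2 mm high; lower gently until it bears.

Request:
play_rows:
  targets:
    - [0,0,0.6,0,0,0,10]
    - [0,0,1.2,0,0,0,10]
    - [0,0,1.8,0,0,0,10]
    - [0,0,1.8,0,0,0,10]
    - [0,0,1.8,0,0,0,10]

```text
time_s: 49.3
tcp_pos: [0.4905, -0.4328, 0.0275]
ee_rot: [-0.0, 0.985, 0.175, -0.0]
contact_force: [-0.1, -0.5, -1.2]
grip_width: 0.0211
```

```bash
python3 -c "
from h import *
st()"
```

```text
t 49.30 tcp [ 490.55 -432.79   27.48] yang -69.84 tilt [-0.  0.] F [-0.1  -0.48 -1.2 ] T [ 0.038  0.021 -0.032] w 21.1 q [-0.77  0.73  1.73 -0.    0.69  0.45]
```

Request:
play_rows:
  targets:
    - [0,0,0.3,0,0,0,10]
    - [0,0,0.3,0,0,0,26]
    - [0,0,0.3,0,0,0,35]
    - [0,0,0.3,0,0,0,60]
    - [0,0,0.3,0,0,0,85]

```text
time_s: 49.8
tcp_pos: [0.4906, -0.4328, 0.0272]
ee_rot: [0.0, 0.985, 0.175, 0.0]
contact_force: [0.0, 0.2, 0.3]
grip_width: 0.0627
```

Request:
play_rows:
  targets:
    - [0,0,0,0,0,0,85]
    - [0,0,0,0,0,0,85]
    - [0,0,0,0,0,0,85]
    - [0,0,-5,0,0,0,85]
    - [0,0,-20,0,0,0,85]

```text
time_s: 50.3
tcp_pos: [0.4899, -0.4322, 0.0468]
ee_rot: [-0.001, 0.985, 0.175, -0.001]
contact_force: [-0.5, 0.3, 0.1]
grip_width: 0.0849
```

Request:
play_rows:
  targets:
    - [0,0,-40,0,0,0,85]
    - [0,0,-80,0,0,0,85]
    - [0,0,-120,0,0,0,85]
    - [0,0,-150,0,0,0,85]
    - [0,0,-150,0,0,0,85]

```text
time_s: 50.8
tcp_pos: [0.4924, -0.4345, 0.2034]
ee_rot: [0.003, 0.985, 0.175, 0.002]
contact_force: [-0.1, -0.4, 0.1]
grip_width: 0.0849
```

```bash
python3 - <<'E'
from h import *
st()
o=monitor.get_obs(); im,d=imaging.grab_frame('wrist'); save('w11.png',im); np.savez('w11.npz',im=im,d=d)
cam=campose('wrist',o); C=cloud(d,cam)*1000
b=np.zeros((384,512),bool); b[60:320,210:300]=1
bar=b&(C[:,:,2]>53)&(C[:,:,2]<70)&(d>0)
n,l,s,c=cv2.connectedComponentsWithStats(bar.astype(np.uint8)); 
for i in range(1,n):
    if s[i,4]<200: continue
    ys,xs=np.nonzero(l==i); zt=np.median(C[l==i][:,2]); P=atz(np.c_[xs,ys],zt/1000,cam)*1000
    print(zt.round(1),cv2.minAreaRect(P[:,:2].astype(np.float32)))
im,d=imaging.grab_frame('top'); save('top11.png',im)
st()
E
```

```text
t 50.80 tcp [ 492.42 -434.53  203.42] yang -69.84 tilt [ 0.34 -0.33] F [-0.14 -0.37  0.05] T [0.032 0.024 0.019] w 84.9 q [-0.77  0.51  1.62 -0.    1.01  0.45]
60.0 ((577.8145141601562, -402.35400390625), (16.04466438293457, 28.915042877197266), 20.182065963745117)
56.0 ((474.8092346191406, -439.4884033203125), (162.8522491455078, 21.618061065673828), 20.510488510131836)
t 50.90 tcp [ 490.84 -433.03  198.92] yang -69.84 tilt [ 0.1  -0.09] F [-0.37  0.37 -0.78] T [0.004 0.017 0.041] w 85.2 q [-0.77  0.52  1.62 -0.    1.    0.45]
```

View pics/w11.png

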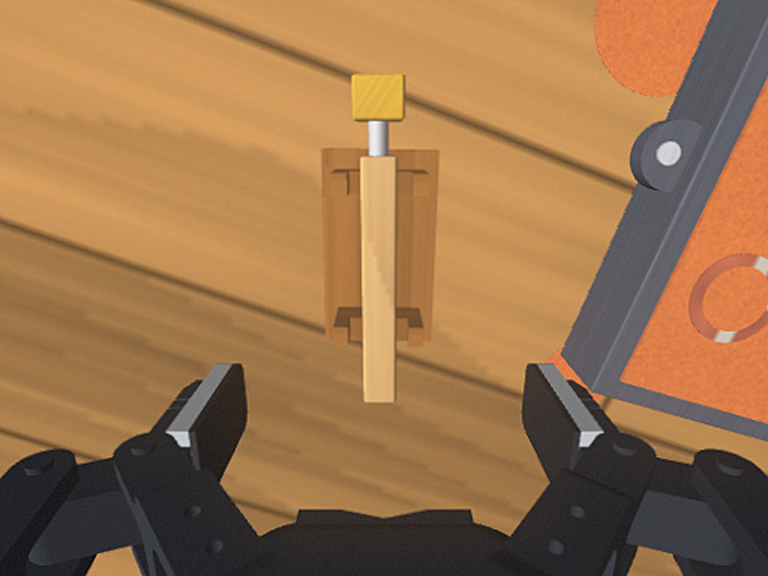

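View pics/top11.png

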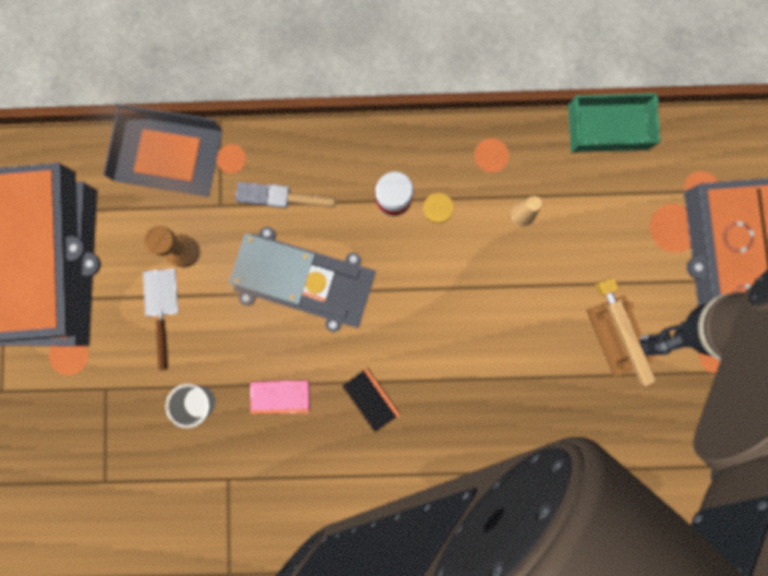

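The bar lies in its rest, with the handle top at 56 mm and its centre about 1 mm from the start. The bystanders are unmoved and the robot is clear. Hand in.

```bash
python3 -c "
from h import *
print(order.close_job()); st()"
```

```text
the job is handed in; nothing more can be done
None
the job is handed in; nothing more can be done
```

I tapped the block along the jig with the bar's brass head until it met the hidden stop, laid the bar back in its rest, let go, and handed the job in at about 51 s.

- **Pushing:** Nudges were 4 mm down to 1 mm on the open stretch and 0.7 to 0.35 mm further on. Drag was about 3 N, with a slight rise over the last few millimetres that fits the feeler.
- **Meeting the stop:** The wrist torque jumped from about 0.52 to 0.96 Nm and the advance stalled. One more 0.15 mm nudge raised the load to 7–8 N with no further movement, well below the 18 N limit. I took that as home with the stop not shifted. Neither the stop nor the feeler can be read directly, so this rests on force and position alone.
- **Last checks:** The bar lies in the saddles with its handle top at 56 mm, and its centre is about 1 mm from where it started. The gripper was open about 0.17 m above it, and its contact force was within the sensor noise. In the top view the bystanders look unmoved, and the block stays home with one medallion outside the cover.
- **Disagreements:** My camera estimate of where the head would first touch the block was about 3 mm off. I went by force instead, so it did not matter.

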